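# Rock the stuck stopper out of the stoneware flask

## Task

The wooden stopper is stuck in the squat stoneware flask on the worktop. Grip it and rock it from side to side while easing it up, first towards the flask's ear handle, then away from it, and so on until it comes free - do not just pull, or the whole flask comes up with it. Then put the stopper down on the slate coaster, leaving the flask standing upright about where it was and the other things on the bar undisturbed.

Things in the scene. Friction and masses are not known exactly. Their poses are not given: they have to be found in the camera images.
- flask: Squat round stoneware flask, dark grey below, cream above, loose on the worktop, about 1.6 kg; 150 mm high to the rim of its neck, body 144 mm across, neck 52 mm across outside, 39 mm inside. Origin: centre of its underside; z up; its own x axis points to the side with the ear handle.
- flask_gasket (a point): On the flask's axis, 138 mm above its underside (12 mm below the rim): centre of a ring of four sprung rubber pads that press on the plug, about 16 N each. A straight pull needs 25 to 40 N, more than the flask weighs, so the flask rises too. Rocked about this point the stopper slides up under a slight lift, 2 to 3 mm in each swing of 15 degrees or so from side to side.
- flask_handle (a point): Outermost point of the flask's ear handle (a loop of 13 mm bar, from the shoulder down), 96 mm from the flask's axis along its x, 64 mm above its underside; the handle stays below z = 0.105.
- flask_mouth (a point): Centre of the flask's mouth, at the rim of its neck, 150 mm above the underside.
- stopper: Wooden stopper, 60 g, 66 mm tall, in the flask's neck at the start. Origin: centre of the flat end of its plug, then 126 mm above the flask's underside; z up along it, x along the flask's x. Free of the gasket when it has risen 12 mm, out of the neck after 24 mm. It can stand by itself on its plug.
- stopper_plug (a point): On the stopper's axis 12 mm above its origin, level with the gasket at the start. The plug tapers from 32 mm diameter (26 mm above the origin) to 28 mm at the origin. In the neck it can lean about 13 degrees either way before it meets the wall; a lean of 4 degrees or more to each side, with the plug still in the neck, counts as rocking.
- stopper_grip (a point): Centre of the stopper's flat wooden grip, 48 mm above the stopper's origin. The grip is 20 mm thick along the stopper's x (its broad faces look towards and away from the flask's handle), 42 mm wide along y, 36 mm high; its underside starts 6 mm above the flask's rim. A brass waist, 20 mm in diameter, joins it to the plug.
- coaster: Square slate coaster, 92 x 92 x 8 mm, fixed, lying flat on the worktop. Origin: centre of its underside; x and y along its edges.
- jigger: Bystander: double steel measure, 44 mm across, 88 mm high, loose. Origin: centre of its underside.
- dropper_bottle: Bystander: small glass dropper bottle, 43 mm across, 132 mm high, loose. Origin: centre of its underside.
- ball_stopper: Bystander: small steel wine stopper standing on its ball cap, 37 mm across, 73 mm high, loose. Not the stopper to be drawn. Origin: centre of its underside.
There are look-alikes about, which are no part of the job. Leave any blue look-alike of the stopper alone.

How it is judged:
By the outcome, as a careful person would: the job done as asked, in the order asked, and still so for the second after the job is handed in, with the robot touching nothing.
It also fails if it takes over 69 s, if anything falls off the work surface, if the arm or the gripper's body presses on something with over 40 N, if the wrist force passes 120 N, or if a joint passes its speed limit or range.

## Robot

A 6-joint arm with a two-finger parallel gripper is mounted at the origin on a cart in front of the work surface, level with it; the furniture and walls round the work are solid. World frame = base frame: x ahead of the robot, y to its left, z up, the work surface at z = 0. Lengths are in m, angles in rad, forces in N, time in s.
With the tool pointing down it reaches from about 0.225 to 0.875 m from the base axis. Payload 3.4 kg.
Tool frame: the origin (TCP) lies midway between the tips of the shut fingers; the grasp point (between the pads) lies behind it (manip.grip_point_offset is the z of the grasp point in the tool frame, in m); z points along the fingers, x is the direction in which the jaws open and shut, and the axes are right-handed (so a half turn about z gives the same grasp; the last joint's range is limited). The gripper opens to 85 mm and grips with 20 to 120 N. Pads are 22 mm wide; open, the fingers measure 114 mm over their backs; the gripper's body (76 mm by 85 mm) begins 54 mm behind the grasp point. The pads swing forward as they close: fully open they stand 13 mm farther back than shut.
Start: joints at [1.194, 0.276, 1.505, -0, 1.361, -0.121], TCP at [0.146, 0.556, 0.231] pointing down, gripper open.
Joint ranges: [-2.89, 2.89], [-0.75, 2.08], [0.22, 2.7], [-1.18, 4.32], [0.11, 2.71], [-2.7, 2.7]. Speed limits (rad/s): [2.57, 2.57, 3.14, 3.14, 3.14, 3.14].

## Interface

Orientations are given as a unit quaternion [w, x, y, z].
In Python, from rig import manip, eyes, recognise, regions_of, mark_of gives the robot as it stands.
- The arm moves only by the shell command python3 -m inch 'ROWS' [FORCE]. ROWS is JSON, a list of rows, each a list of 5 numbers: the gripper command: -1 is shut, 1 is fully open, values between are in proportion, then the shift along the tool's x, y, z in mm, then the turn about the tool's z in degrees. A call has 1 to 20 rows; each row shifts and turns the pose as measured when the row begins, along the tool's axes as they then stand; what a row does not reach is not made up. A row lasts 1/12 s, in which the tool goes at most 41.7 mm and 7.16 degrees, less where a joint would pass 70% of its speed; a pose out of reach is approached as far as the arm can. A call with a gripper value outside its range is refused whole. The fingers move at their own pace and stop on an object; FORCE is the grip in N (left out, the last holds). Time passes only in rows, so rows that do not move let the fingers close. It gives the time, the measured TCP pose, the force and the opening at its end, in the units of the state.
- manip.get_state(): the state, without advancing time (a new reading comes with each control period).
- eyes.get_image(name): name is "side" or "top" or "wrist"; returns a dict with "frame" (384x512x3 uint8, red, green, blue), "K" (3x3 intrinsics, pixels), "k1" (the pictures are not rectified: a ray, as slopes to the right and down, at radius r is drawn at 1 + k1 r^2 times it, then the intrinsics apply), "rvec" (rotation vector, rad) and "tvec" (3), from world to camera coordinates, as OpenCV has them; the wrist camera has in their place "mount" (4x4, takes a point from camera to tool coordinates, whose origin is the TCP and whose axes are the tool frame's). Camera axes: x right, y down, z forward; pixel columns grow to the right and rows downward; lengths in m; the calibration is good to about 2 mm. A picture is of the moment at which its call begins: read the wrist's pose just before it. There is no depth.
- manip.sign_off(): hands the job in, once; it reports no verdict.
Trained networks look in a picture, given as the dict that the camera call returned (one of the last four; its "shot" number tells which), for a name from the list of things; names that differ only in an ending like _2 or _b are one class to them, and where a whole thing is asked for, a point or a joint stands for the part that bears it (a point fixed in the world has none). Each returns a list of dicts, best first, with "confidence" (0 to 1); they miss things now and then, are a little off and sometimes report something else, mostly with a low value. They report only what shows in the picture. A call takes as long as a camera call. They do not tell look-alikes from the thing itself.
- recognise(picture, target): "bbox" ([left, top, width, height] in pixels, round what is visible of it).
- regions_of(picture, target): "mask" (384x512 bool, what is visible of it) and "bbox" ([left, top, width, height] in pixels, round what is visible of it).
- mark_of(picture, target): "point" ([row, column] in pixels: a listed point, or the origin of a listed thing).
The state is a dict: "clock": time; "qpos": joint angles; "qd": joint speeds; "effort": joint torques, N m; "position": TCP position; "ee_rot": TCP orientation; "contact_force": force on the tool from outside, world axes, zero at the start; "moment": the same for the moment, N m; "width": finger opening in m.
Only numpy, scipy, OpenCV 4.12 (cv2) and the standard library are available. Lean on these libraries where they do the work, as an engineer would, in place of code of your own. Each camera call takes 0.05 s, during which the arm holds its last target.

## Working session

There is one attempt and no reset: what is moved stays moved. The work goes in short steps, Python scripts to look and compute and a shell command to move; the robot and the scene stay as the last step left them, time stands still between calls to the robot, and variables do not carry over. Pictures are saved under pics/ and viewed, and the job is handed in when it is done.

```bash
ls; mkdir -p pics; python3 - <<'E'
from rig import manip, eyes
import cv2,numpy as np
print(manip.get_state(), manip.grip_point_offset)
ims=[]
for n in ["side","top","wrist"]:
    p=eyes.get_image(n); cv2.imwrite(f"pics/a_{n}.png",cv2.resize(p["frame"][:,:,::-1],(768,576)))
    print(n,{k:v for k,v in p.items() if k!="frame"})
E
```

```text
pics
{'clock': 0.0, 'qpos': array([ 1.19401786e+00,  2.76606293e-01,  1.50612406e+00,  1.06214547e-05,
        1.36069343e+00, -1.20975585e-01]), 'qd': array([ 6.02886306e-05,  1.12000146e-03,  1.37920689e-03, -3.95086922e-04,
       -2.36704864e-04,  1.48743760e-03]), 'effort': array([ 2.12727944e-03, -4.16768575e+01, -2.45807505e+01, -1.80602865e-04,
        1.11116271e-02, -3.68407214e-06]), 'position': array([0.14528292, 0.55580563, 0.23043688]), 'ee_rot': array([ 4.63526944e-04,  7.91524905e-01,  6.11136226e-01, -7.89575335e-04]), 'contact_force': array([1.04551915, 0.48769771, 0.0777202 ]), 'moment': array([ 0.00750521, -0.00400462,  0.00542427]), 'width': 0.08552786728281554} -0.0187
side {'K': array([[428.98863025,   0.        , 253.21105847],
       [  0.        , 428.98863025, 200.59053668],
       [  0.        ,   0.        ,   1.        ]]), 'k1': -0.00861506907298785, 'rvec': array([ 1.74256898, -1.14599888,  0.71708199]), 'tvec': array([-0.19394352,  0.27686609,  0.7886881 ]), 'shot': 1}
top {'K': array([[352.01186367,   0.        , 257.95448013],
       [  0.        , 352.01186367, 194.21169   ],
       [  0.        ,   0.        ,   1.        ]]), 'k1': -0.043254851095705434, 'rvec': array([ 2.11628412, -2.16734512,  0.15398602]), 'tvec': array([-0.01755407,  0.4659045 ,  1.09753046]), 'shot': 2}
wrist {'K': array([[303.00574427,   0.        , 254.66440946],
       [  0.        , 303.00574427, 193.3709725 ],
       [  0.        ,   0.        ,   1.        ]]), 'k1': -0.05998391708446001, 'mount': array([[ 9.99999924e-01,  3.10366219e-04,  2.34563677e-04,
        -4.45731346e-04],
       [-3.67974954e-04,  9.50285413e-01,  3.11379990e-01,
        -7.95434356e-02],
       [-1.26260611e-04, -3.11380053e-01,  9.50285455e-01,
        -1.43793200e-01],
       [ 0.00000000e+00,  0.00000000e+00,  0.00000000e+00,
         1.00000000e+00]]), 'shot': 3}
```

View pics/a_side.png

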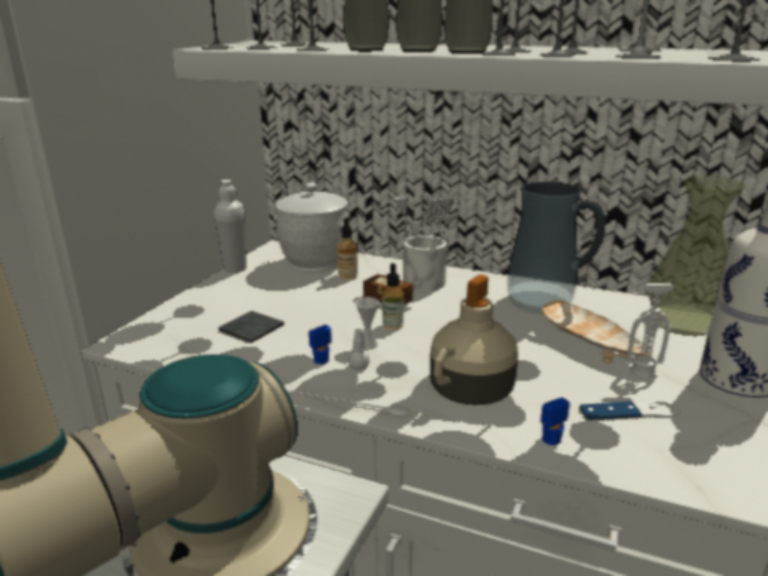

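View pics/a_top.png

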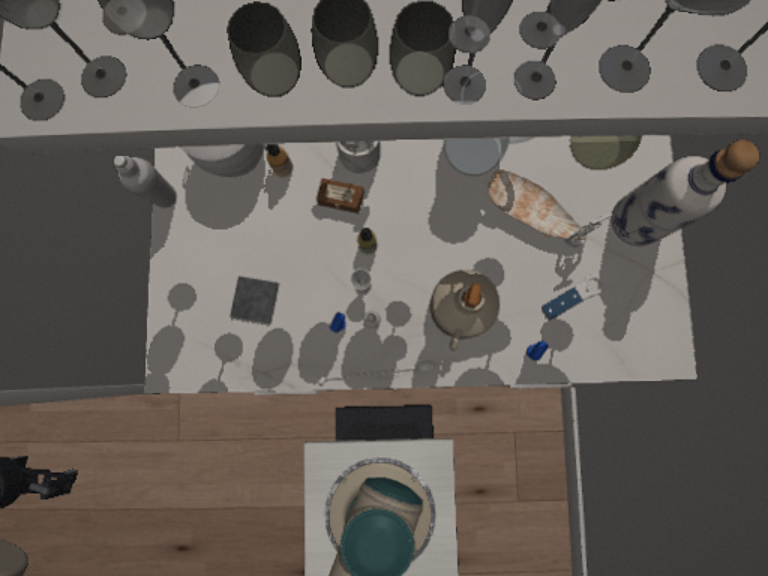

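View pics/a_wrist.png

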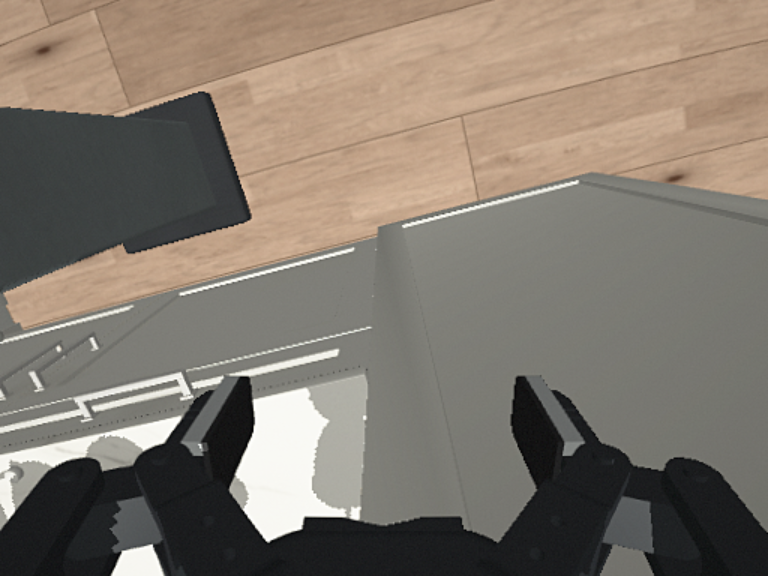

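```bash
cat > h.py <<'E'
import numpy as np,cv2
from rig import manip, eyes, recognise, regions_of, mark_of
from scipy.spatial.transform import Rotation as R
def pose(p,st=None):
    if "rvec" in p:
        Rm=cv2.Rodrigues(np.array(p["rvec"]))[0]; t=np.array(p["tvec"]); return Rm,t
    q=np.array(st["ee_rot"]); T=np.eye(4); T[:3,:3]=R.from_quat(q[[1,2,3,0]]).as_matrix(); T[:3,3]=st["position"]
    M=np.linalg.inv(T@p["mount"]); return M[:3,:3],M[:3,3]
def ray(p,rc,st=None):
    Rm,t=pose(p,st); K=p["K"]; d=np.array([p["k1"],0,0,0,0.])
    u=cv2.undistortPoints(np.array([[[rc[1],rc[0]]]],float),K,d)[0,0]
    return -Rm.T@t, Rm.T@np.array([u[0],u[1],1.])
def atz(p,rc,z,st=None):
    c,d=ray(p,rc,st); return c+d*(z-c[2])/d[2]
def tri(rs):
    A=0;b=0
    for c,d in rs:
        d=d/np.linalg.norm(d);P=np.eye(3)-np.outer(d,d);A=A+P;b=b+P@c
    x=np.linalg.solve(A,b); return x,[np.linalg.norm(np.cross(d/np.linalg.norm(d),x-c)) for c,d in rs]
def proj(p,X,st=None):
    Rm,t=pose(p,st); q,_=cv2.projectPoints(np.array(X,float).reshape(-1,1,3),cv2.Rodrigues(Rm)[0],t,p["K"],np.array([p["k1"],0,0,0,0.])); return q[:,0,::-1]
E
python3 - <<'E'
from h import *
s=eyes.get_image("side");t=eyes.get_image("top")
for n in ["flask","flask_gasket","flask_handle","flask_mouth","stopper","stopper_grip","stopper_plug","coaster","jigger","dropper_bottle","ball_stopper"]:
    print(n)
    for k,p in (("s",s),("t",t)):
        print("  ",k,[(np.round(m["point"],1).tolist(),round(m["confidence"],2)) for m in mark_of(p,n)][:4])
fs=s["frame"][170:300,190:400]; cv2.imwrite("pics/b_s.png",cv2.resize(fs[:,:,::-1],(798,494),interpolation=cv2.INTER_CUBIC))
fs=t["frame"][150:250,210:370]; cv2.imwrite("pics/b_t.png",cv2.resize(fs[:,:,::-1],(800,500),interpolation=cv2.INTER_CUBIC))
E
```

```text
flask
   s [([254.5, 313.6], 0.91)]
   t [([207.5, 307.6], 0.87), ([198.3, 312.4], 0.5)]
flask_gasket
   s [([208.7, 313.6], 0.77), ([203.1, 317.4], 0.58)]
   t [([200.0, 314.6], 0.94)]
flask_handle
   s [([242.4, 295.0], 0.79)]
   t [([230.4, 298.9], 0.71)]
flask_mouth
   s [([205.5, 316.7], 0.61)]
   t [([203.3, 314.7], 0.86), ([203.3, 171.2], 0.46)]
stopper
   s [([208.4, 315.1], 0.71), ([289.2, 366.7], 0.56)]
   t [([217.4, 227.8], 0.67), ([233.5, 355.9], 0.53), ([199.4, 315.0], 0.43)]
stopper_grip
   s [([224.3, 214.1], 0.88), ([192.5, 318.3], 0.79), ([274.4, 370.2], 0.63)]
   t [([201.5, 316.0], 0.49), ([230.8, 357.5], 0.48), ([215.1, 228.4], 0.4)]
stopper_plug
   s [([234.6, 212.5], 0.89), ([287.9, 370.1], 0.6)]
   t [([200.7, 313.4], 0.65), ([216.5, 224.2], 0.48), ([232.1, 356.6], 0.45)]
coaster
   s [([219.6, 165.3], 0.83)]
   t [([200.6, 170.6], 0.95), ([199.1, 313.9], 0.47), ([203.5, 316.5], 0.17)]
jigger
   s [([230.2, 247.6], 0.61)]
   t [([191.8, 244.9], 0.46)]
dropper_bottle
   s [([218.6, 260.2], 0.87), ([254.5, 310.8], 0.19)]
   t [([162.8, 245.8], 0.45)]
ball_stopper
   s [([202.7, 316.0], 0.58), ([242.6, 240.4], 0.48)]
   t [([205.8, 246.8], 0.46)]
```

View pics/b_s.png

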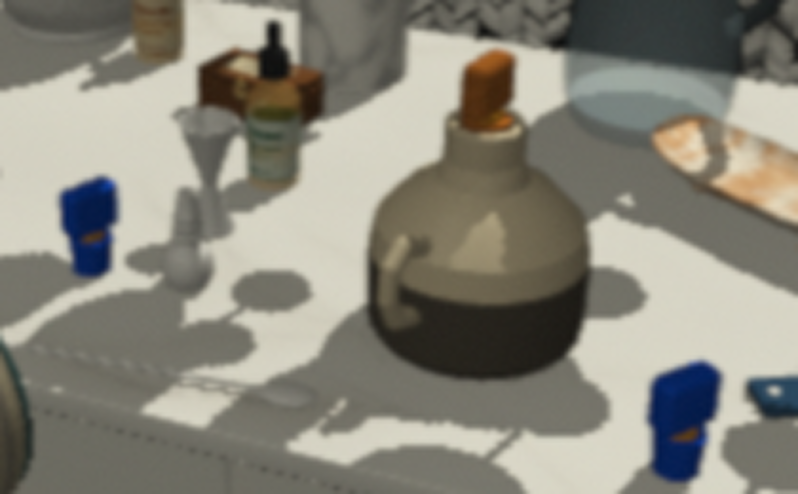

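View pics/b_t.png

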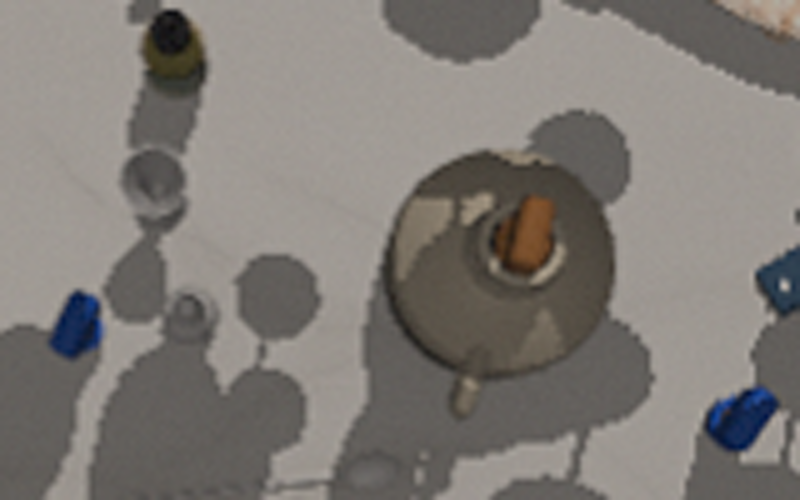

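```bash
python3 - <<'E'
from h import *
s=eyes.get_image("side");t=eyes.get_image("top")
for p in (s,t):
    Rm,tt=pose(p); print("cam",-Rm.T@tt, Rm[2])
P={"flask":([254.5,313.6],[207.5,307.6]),"gasket":([208.7,313.6],[200,314.6]),"mouth":([205.5,316.7],[203.3,314.7]),"handle":([242.4,295],[230.4,298.9]),"grip":([192.5,318.3],[201.5,316]),"coaster":([219.6,165.3],[200.6,170.6])}
for n,(a,b) in P.items():
    x,e=tri([ray(s,a),ray(t,b)]); print(n,np.round(x,4),np.round(e,4))
for n,a,b,z in [("jig",[230.2,247.6],[191.8,244.9],0),("drop",[218.6,260.2],[162.8,245.8],0),("ball",[242.6,240.4],[205.8,246.8],0),("flask",[254.5,313.6],[207.5,307.6],0)]:
    print(n,atz(s,a,z).round(3),atz(t,b,z).round(3))
print("mouth150",atz(s,[205.5,316.7],.15),atz(t,[203.3,314.7],.15))
print("grip174",atz(t,[200,315],.174),atz(s,[192.5,318.3],.174))
for p,n,sl in ((s,"s",(170,250,280,360)),(t,"t",(170,240,270,350))):
    a,b,c,d=sl; f=p["frame"][a:b,c:d]; cv2.imwrite(f"pics/c_{n}.png",cv2.resize(f[:,:,::-1],None,fx=7,fy=7,interpolation=cv2.INTER_NEAREST))
E
```

```text
cam [-0.46630877 -0.42209174  0.58368873] [ 0.82764651  0.36713625 -0.4245141 ]
cam [ 0.2977983  -0.03227979  1.15421941] [ 0.14800251  0.00320206 -0.9889818 ]
flask [ 0.4214 -0.1902  0.0098] [0.0004 0.0004]
gasket [ 0.4271 -0.1885  0.1345] [0.0059 0.0059]
mouth [ 0.4181 -0.1919  0.1466] [0. 0.]
handle [ 0.3471 -0.1575  0.077 ] [0.007 0.007]
grip [ 0.4197 -0.192   0.1789] [0.0014 0.0014]
coaster [ 0.4542  0.2656 -0.0007] [0.0039 0.0039]
jig [0.487 0.019 0.   ] [0.48  0.015 0.   ]
drop [0.565 0.014 0.   ] [0.578 0.01  0.   ]
ball [0.418 0.009 0.   ] [0.433 0.009 0.   ]
flask [ 0.437 -0.187  0.   ] [ 0.422 -0.191  0.   ]
mouth150 [ 0.41111728 -0.19372581  0.15      ] [ 0.41771173 -0.19143478  0.15      ]
grip174 [ 0.42415404 -0.1889122   0.174     ] [ 0.43153938 -0.19038126  0.174     ]
```

View pics/c_s.png

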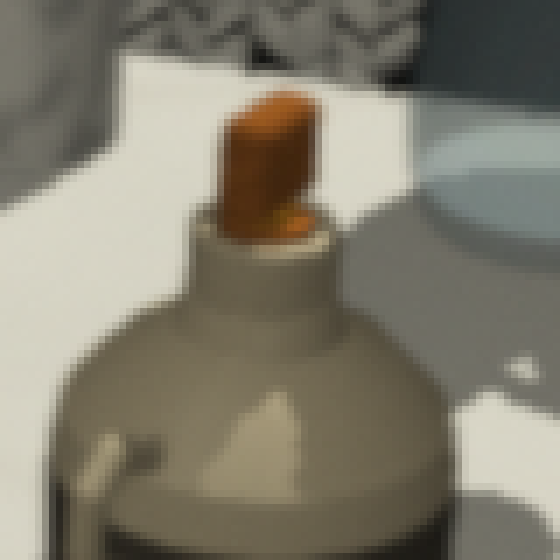

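View pics/c_t.png

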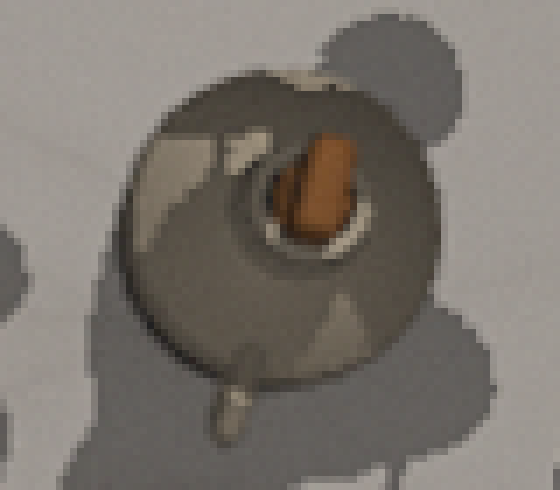

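```bash
cat >> h.py <<'E'
def plan(target,yaw=None):
    st=manip.get_state(); q=np.array(st["ee_rot"]); M=R.from_quat(q[[1,2,3,0]]).as_matrix()
    d=M.T@(np.array(target)-st["position"])*1000
    yx=np.degrees(np.arctan2(M[1,0],M[0,0]))
    print("clock",round(st["clock"],2),"TCP",np.round(st["position"],4),"toolx yaw",round(yx,2),"tilt",np.round(M[:,2],4),"shift tool mm",np.round(d,1))
    if yaw is not None: 
        e=(yaw-yx+90)%180-90; print("turn about tool z (deg)",round(-e,2), "q6",st["qpos"][5])
    print("F",np.round(st["contact_force"],2),"M",np.round(st["moment"],3),"w",round(st["width"]*1000,1))
E
python3 - <<'E'
from h import *
t=eyes.get_image("top"); s=eyes.get_image("side")
for rc in ([230.4,298.9],[229,303]): print(atz(t,rc,.064))
for rc in ([242.4,295],): print(atz(s,rc,.064))
plan([.42,-.19,.33],66)
E
```

```text
[ 0.34502586 -0.15239697  0.064     ]
[ 0.34901713 -0.16522504  0.064     ]
[ 0.37194689 -0.15697931  0.064     ]
clock 1.55 TCP [0.1455 0.5563 0.2313] toolx yaw 75.34 tilt [ 1.e-04  1.e-04 -1.e+00] shift tool mm [-652.6  454.4  -98.7]
turn about tool z (deg) 9.34 q6 -0.12097162580727071
F [-0.96  0.44  0.47] M [-0.028 -0.035 -0.018] w 85.5
```

```bash
python3 -m inch '[[1,0,0,-30,0],[1,-15,10,-30,0],[1,-34,24,-20,0],[1,-34,24,-10,0],[1,-34,24,0,0],[1,-34,24,0,0],[1,-34,24,0,0],[1,-34,24,0,0],[1,-34,24,0,0],[1,-34,24,0,0],[1,-34,24,0,0],[1,-34,24,0,0],[1,-34,24,0,0],[1,-34,24,0,0],[1,-34,24,0,0],[1,-34,24,0,0],[1,-34,24,0,0],[1,-34,24,0,0],[1,-34,24,0,0],[1,-34,24,0,0]]'; python3 -c "
from h import *
plan([.42,-.19,.33],66)"
```

```text
clock: 3.22
position: [0.4149, -0.1594, 0.3273]
ee_rot: [0.005, 0.787, 0.617, 0.009]
contact_force: [1.4, 1.8, 0.3]
width: 0.0856
clock 3.22 TCP [ 0.4149 -0.1594  0.3273] toolx yaw 76.15 tilt [ 0.0207  0.0031 -0.9998] shift tool mm [-28.5  12.4  -2.7]
turn about tool z (deg) 10.15 q6 -1.864140654346743
F [1.43 1.83 0.34] M [-0.027 -0.033  0.052] w 85.6
```

```bash
python3 -m inch '[[1,-20,5,0,5],[1,-9,4,0,5],[1,0,0,0,0]]'; python3 - <<'E'
from h import *
plan([.42,-.19,.33],66)
st=manip.get_state(); w=eyes.get_image("wrist")
for n in ["flask_mouth","flask_handle","stopper_grip","stopper","flask","flask_gasket"]:
    ms=mark_of(w,n); print(n,[(np.round(m["point"],1).tolist(),round(m["confidence"],2)) for m in ms][:3])
z={"flask_mouth":.15,"flask_handle":.064,"stopper_grip":.174}
for n in z:
    for m in mark_of(w,n)[:2]: print(n,atz(w,m["point"],z[n],st).round(4))
cv2.imwrite("pics/d_w.png",cv2.resize(w["frame"][:,:,::-1],(768,576)))
E
```

```text
clock: 3.47
position: [0.4185, -0.2006, 0.326]
ee_rot: [0.006, 0.842, 0.539, 0.009]
contact_force: [0.3, 1.1, 1.2]
width: 0.0851
clock 3.47 TCP [ 0.4185 -0.2006  0.326 ] toolx yaw 65.21 tilt [ 2.120e-02 -8.000e-04 -9.998e-01] shift tool mm [10.3 -3.  -4. ]
turn about tool z (deg) -0.79 q6 -1.7448548653546743
F [0.34 1.1  1.22] M [ 0.005  0.05  -0.025] w 85.1
flask_mouth [([177.0, 269.0], 0.87)]
flask_handle [([81.4, 257.5], 0.72)]
stopper_grip [([54.0, 443.8], 0.65), ([184.2, 269.0], 0.63), ([133.4, 135.0], 0.59)]
stopper [([130.7, 148.3], 0.95), ([172.7, 264.2], 0.84), ([55.5, 419.3], 0.65)]
flask [([149.0, 264.5], 0.67)]
flask_gasket []
flask_mouth [ 0.4347 -0.1896  0.15  ]
flask_handle [ 0.3386 -0.1578  0.064 ]
stopper_grip [0.3875 0.0067 0.174 ]
stopper_grip [ 0.4347 -0.191   0.174 ]
```

View pics/d_w.png

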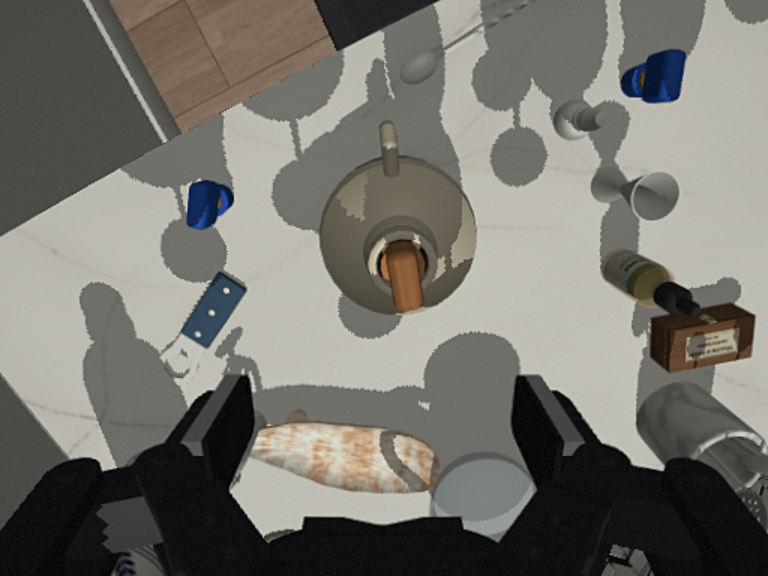

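```bash
cat > fit.py <<'E'
from h import *
def model(c,yaw,flip,z0=0,dz=0):
    # flask base centre c (x,y), flask x yaw ; returns dict of polylines
    a=np.linspace(0,2*np.pi,40); ux=np.array([np.cos(yaw),np.sin(yaw)]); uy=np.array([-ux[1],ux[0]])
    L={}
    circ=lambda r,z:np.c_[c[0]+r*np.cos(a),c[1]+r*np.sin(a),np.full(40,z)]
    L["rim"]=circ(.026,.15+z0); 
    hx,hy=(.021,.010) if flip else (.010,.021)
    for nm,z in (("gt",.192+dz),("gb",.156+dz)):
        L[nm]=np.array([[*(c+sx*hx*ux+sy*hy*uy),z] for sx,sy in ((1,1),(1,-1),(-1,-1),(-1,1),(1,1))])
    L["h"]=np.array([[*(c+.026*ux),.15],[*(c+.096*ux),.064]])
    return L
def draw(p,L,st,name,box,f):
    r0,r1,c0,c1=box; im=cv2.resize(np.ascontiguousarray(p["frame"][r0:r1,c0:c1,::-1]),None,fx=f,fy=f,interpolation=cv2.INTER_CUBIC)
    col={"rim":(0,255,0),"gt":(255,0,255),"gb":(255,255,0),"h":(0,0,255)}
    for k,X in L.items():
        q=proj(p,X,st); pts=np.c_[(q[:,1]-c0+.5)*f,(q[:,0]-r0+.5)*f].astype(np.int32)
        cv2.polylines(im,[pts],False,col[k],1)
    cv2.imwrite(name,im); return im
E
python3 - <<'E'
from fit import *
st=manip.get_state(); w=eyes.get_image("wrist"); s=eyes.get_image("side");t=eyes.get_image("top")
print(st["position"],st["qd"].round(3))
# masks
from itertools import product
for p,n,S in((w,"w",st),(s,"s",None),(t,"t",None)):
    for k in ("flask","stopper"):
        for m in regions_of(p,k)[:3]: print(n,k,np.round(m["bbox"]).tolist(),round(m["confidence"],2))
    for k,z in (("flask_mouth",.15),("flask_handle",.064)):
        for m in mark_of(p,k)[:1]: print(n,k,np.round(m["point"],1),atz(p,m["point"],z,S).round(4))
c=np.array([.425,-.190]);L=model(c,np.radians(161),True)
a=draw(w,L,st,"pics/e_w.png",(60,230,200,330),4)
b=draw(s,L,None,"pics/e_s.png",(175,275,275,355),5)
d=draw(t,L,None,"pics/e_t.png",(165,245,270,350),5)
E
```

```text
[ 0.41806355 -0.19705741  0.32675756] [-0.007  0.006 -0.001 -0.    -0.001  0.   ]
w flask [210.0, 82.0, 104.0, 131.0] 0.62
w stopper [124.0, 122.0, 33.0, 29.0] 0.78
w stopper [251.0, 162.0, 31.0, 50.0] 0.56
w flask_mouth [175.8 267.4] [ 0.4326 -0.1869  0.15  ]
w flask_handle [ 85.1 252.7] [ 0.3396 -0.162   0.064 ]
s flask [286.0, 198.0, 60.0, 73.0] 0.95
s stopper [360.0, 266.0, 19.0, 32.0] 0.81
s stopper [308.0, 180.0, 18.0, 26.0] 0.65
s stopper [202.0, 220.0, 17.0, 23.0] 0.61
s flask_mouth [202.7 315.3] [ 0.4245 -0.1865  0.15  ]
s flask_handle [247.4 294.3] [ 0.3499 -0.1627  0.064 ]
t flask [284.0, 185.0, 50.0, 42.0] 0.75
t stopper [221.0, 209.0, 10.0, 13.0] 0.56
t stopper [349.0, 227.0, 17.0, 12.0] 0.51
t flask_mouth [199.9 315.3] [ 0.4275 -0.1936  0.15  ]
t flask_handle [232.7 301.4] [ 0.3378 -0.1598  0.064 ]
```

View pics/e_w.png

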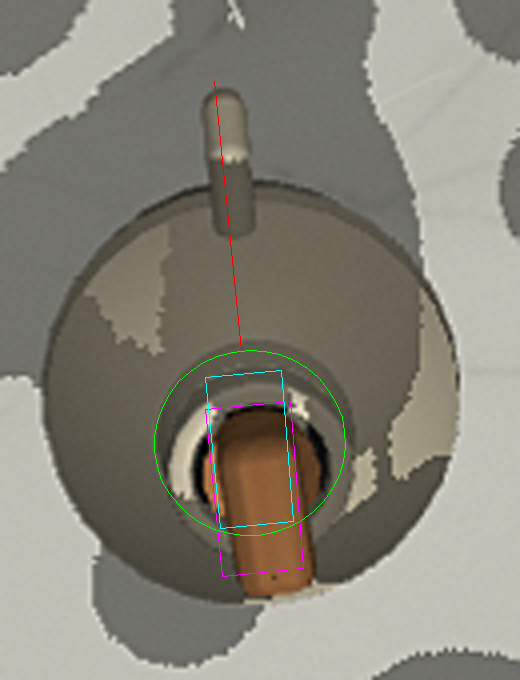

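View pics/e_s.png

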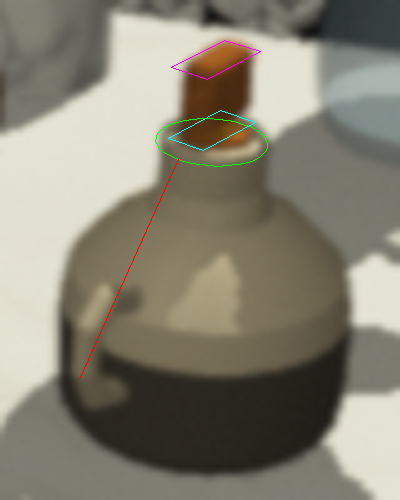

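View pics/e_t.png

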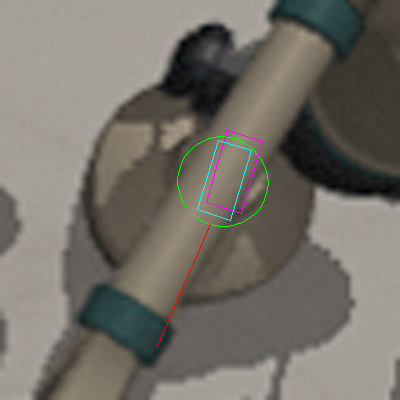

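```bash
python3 -m inch '[[1,0,0,0,-4],[1,0,0,0,-3.5],[1,0,0,0,0],[1,0,0,0,0]]'; python3 -c "
from h import *
plan([.4288,-.1889,.215],72.5)"
```

```text
clock: 5.05
position: [0.4181, -0.1979, 0.3264]
ee_rot: [0.006, 0.803, 0.596, 0.009]
contact_force: [1.0, 0.1, 0.6]
width: 0.0853
clock 5.05 TCP [ 0.4181 -0.1979  0.3264] toolx yaw 73.22 tilt [ 2.150e-02  1.000e-04 -9.998e-01] shift tool mm [ 11.1   5.4 111.6]
turn about tool z (deg) 0.72 q6 -1.8810798985178443
F [0.99 0.14 0.61] M [ 0.012 -0.03  -0.022] w 85.3
```

```bash
python3 -m inch '[[1,4,2,20,0],[1,4,2,20,0],[1,3,1,20,0],[1,0,0,20,0],[1,0,0,15,0],[1,0,0,10,0],[1,0,0,0,0],[1,0,0,0,0]]'; python3 - <<'E'
from fit import *
plan([.4288,-.1889,.160],72.5)
st=manip.get_state(); w=eyes.get_image("wrist"); s=eyes.get_image("side")
L=model(np.array([.4288,-.1889]),np.radians(162.5),True)
draw(w,L,st,"pics/f_w.png",(60,384,130,400),2.5 and 2)
draw(s,L,None,"pics/f_s.png",(150,270,260,360),5)
E
```

```text
clock: 5.72
position: [0.4301, -0.1894, 0.219]
ee_rot: [0.009, 0.806, 0.591, 0.01]
contact_force: [0.2, -0.2, 1.4]
width: 0.0852
clock 5.72 TCP [ 0.4301 -0.1894  0.219 ] toolx yaw 72.54 tilt [ 0.0257 -0.0027 -0.9997] shift tool mm [-0.2 -2.9 59. ]
turn about tool z (deg) 0.04 q6 -1.8418509705335269
F [ 0.21 -0.23  1.36] M [-0.005 -0.049 -0.025] w 85.2
```

View pics/f_w.png

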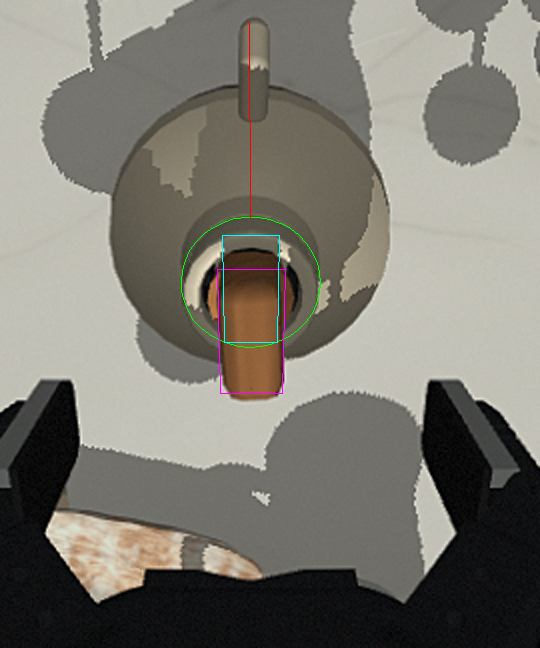

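View pics/f_s.png

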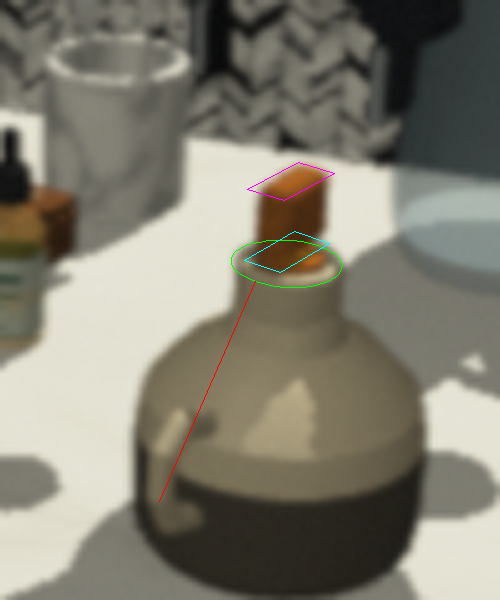

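```bash
python3 -m inch '[[1,0,-0.5,15,0],[1,0,-0.5,15,0],[1,0,-0.5,13,0],[1,0,-0.5,8,0],[1,0,0,4,0],[1,0,0,0,0],[1,0,0,0,0]]' 25; python3 - <<'E'
from fit import *
plan([.4288,-.1889,.160],72.5)
E
```

```text
clock: 6.4
position: [0.4352, -0.1929, 0.1701]
ee_rot: [0.017, 0.807, 0.591, 0.013]
contact_force: [-0.1, -0.1, 0.3]
width: 0.0852
clock 6.4 TCP [ 0.4352 -0.1929  0.1701] toolx yaw 72.43 tilt [ 0.0406 -0.0124 -0.9991] shift tool mm [ 1.9 -7.7  9.8]
turn about tool z (deg) -0.07 q6 -1.8419075731615604
F [-0.1  -0.07  0.26] M [-0.028  0.028  0.015] w 85.2
```

```bash
python3 -m inch '[[1,1,-3,3,0],[1,1,-3,3,0],[1,0,-1.5,2,0],[1,0,0,0,0]]' 25; python3 - <<'E'
from fit import *
plan([.4288,-.1889,.160],72.5)
E
```

```text
clock: 6.73
position: [0.4297, -0.1893, 0.1633]
ee_rot: [0.019, 0.807, 0.591, 0.013]
contact_force: [0.7, 0.7, -1.2]
width: 0.0854
clock 6.73 TCP [ 0.4297 -0.1893  0.1633] toolx yaw 72.42 tilt [ 0.0442 -0.0148 -0.9989] shift tool mm [ 0.1 -1.1  3.2]
turn about tool z (deg) -0.08 q6 -1.8419724239745559
F [ 0.69  0.68 -1.22] M [-0.024  0.037  0.025] w 85.4
```

```bash
python3 -m inch '[[-1,0,0,0,0],[-1,0,0,0,0],[-1,0,0,0,0],[-1,0,0,0,0],[-1,0,0,0,0],[-1,0,0,0,0],[-1,0,0,0,0],[-1,0,0,0,0],[-1,0,0,0,0],[-1,0,0,0,0]]' 25; python3 - <<'E'
from fit import *
plan([.4288,-.1889,.160],72.5)
st=manip.get_state(); w=eyes.get_image("wrist"); s=eyes.get_image("side")
L=model(np.array([.4288,-.1889]),np.radians(162.5),True)
draw(w,L,st,"pics/g_w.png",(60,384,130,400),2)
draw(s,L,None,"pics/g_s.png",(150,270,260,360),5)
E
```

```text
clock: 7.57
position: [0.4301, -0.1897, 0.1638]
ee_rot: [0.02, 0.807, 0.59, 0.014]
contact_force: [0.6, 0.5, -0.3]
width: 0.0197
clock 7.57 TCP [ 0.4301 -0.1897  0.1638] toolx yaw 72.4 tilt [ 0.0454 -0.0158 -0.9988] shift tool mm [ 0.3 -1.7  3.7]
turn about tool z (deg) -0.1 q6 -1.8416230691987934
F [ 0.61  0.51 -0.34] M [ 0.033  0.071 -0.116] w 19.7
```

View pics/g_w.png

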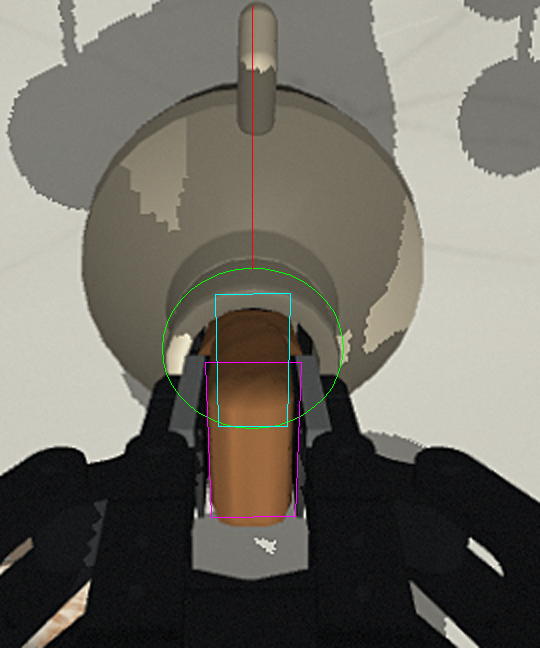

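View pics/g_s.png

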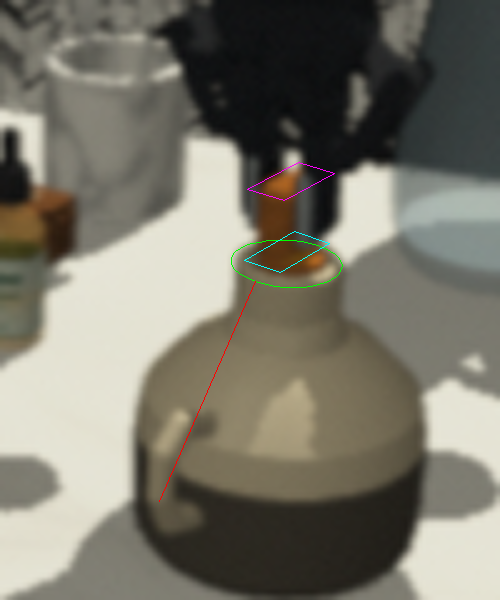

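```bash
python3 -m inch '[[-1,0,-2,-0.3,0],[-1,0,-2,-0.3,0],[-1,0,-2,-0.3,0],[-1,0,0,0,0]]' 25; python3 - <<'E'
from fit import *
plan([.4288,-.1889,.160],72.5)
st=manip.get_state(); w=eyes.get_image("wrist"); s=eyes.get_image("side")
L=model(np.array([.4288,-.1889]),np.radians(162.5),True)
draw(w,L,st,"pics/h_w.png",(60,384,130,400),2)
draw(s,L,None,"pics/h_s.png",(150,270,260,360),5)
E
```

```text
clock: 8.0
position: [0.4284, -0.1891, 0.1644]
ee_rot: [0.024, 0.807, 0.59, 0.017]
contact_force: [3.2, -0.7, -5.9]
width: 0.0197
clock 8.0 TCP [ 0.4284 -0.1891  0.1644] toolx yaw 72.34 tilt [ 0.0551 -0.0185 -0.9983] shift tool mm [0.3 0.  4.4]
turn about tool z (deg) -0.16 q6 -1.84583290040615
F [ 3.2  -0.69 -5.89] M [-0.078 -0.538 -0.057] w 19.7
```

View pics/h_w.png

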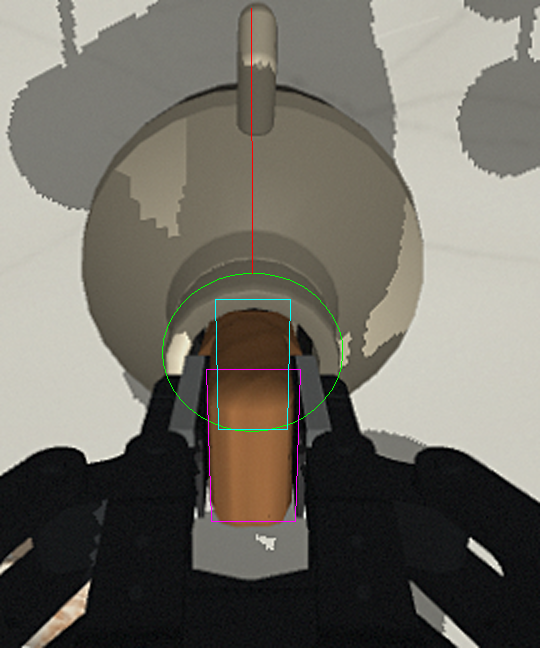

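View pics/h_s.png

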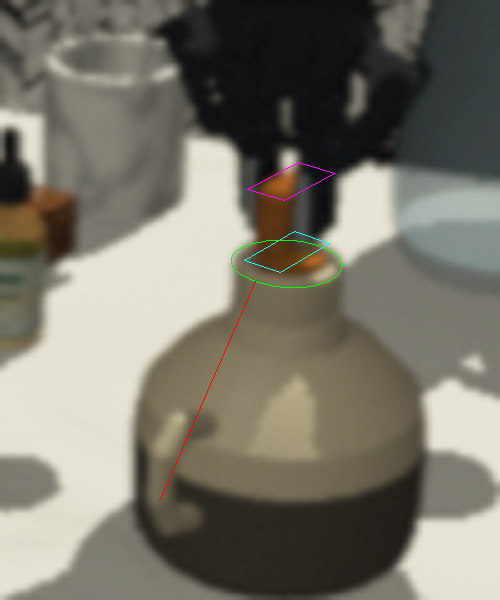

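```bash
python3 -m inch '[[-1,0,-4,-0.5,0],[-1,0,-4,-0.5,0],[-1,0,-4,-0.5,0],[-1,0,-4,-0.5,0]]' 20; python3 - <<'E'
from fit import *
plan([.4288,-.1889,.160],72.5)
E
```

```text
clock: 8.43
position: [0.419, -0.1868, 0.1673]
ee_rot: [0.03, 0.807, 0.59, 0.02]
contact_force: [5.2, -1.5, -4.3]
width: 0.0197
clock 8.43 TCP [ 0.419  -0.1868  0.1673] toolx yaw 72.32 tilt [ 0.068  -0.0237 -0.9974] shift tool mm [1.  9.4 8. ]
turn about tool z (deg) -0.18 q6 -1.8571359422101832
F [ 5.17 -1.5  -4.28] M [-0.185 -1.027 -0.019] w 19.7
```

```bash
cat > look.py <<'E'
import sys
from fit import *
plan([.4288,-.1889,.160],72.5)
n=sys.argv[1]
st=manip.get_state(); w=eyes.get_image("wrist"); s=eyes.get_image("side")
L=model(np.array([.4288,-.1889]),np.radians(162.5),True)
a=draw(w,L,st,"pics/x.png",(60,384,130,400),1.5)
b=draw(s,L,None,"pics/x.png",(160,275,270,360),4.5)
h=max(a.shape[0],b.shape[0]); o=np.zeros((h,a.shape[1]+b.shape[1],3),np.uint8); o[:a.shape[0],:a.shape[1]]=a;o[:b.shape[0],a.shape[1]:]=b
cv2.imwrite(f"pics/{n}.png",o[:600,:800])
E
python3 look.py i
```

```text
clock 8.43 TCP [ 0.419  -0.1868  0.1673] toolx yaw 72.32 tilt [ 0.068  -0.0237 -0.9974] shift tool mm [1.  9.4 8. ]
turn about tool z (deg) -0.18 q6 -1.8571359422101832
F [ 5.17 -1.5  -4.28] M [-0.185 -1.027 -0.019] w 19.7
```

View pics/i.png

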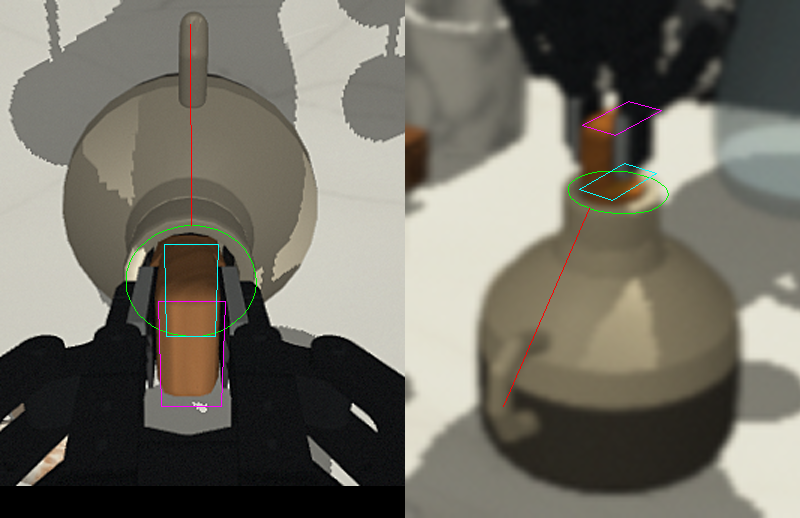

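```bash
python3 -m inch '[[-1,0,4,-0.5,0],[-1,0,4,-0.5,0],[-1,0,4,-0.5,0],[-1,0,4,-0.5,0],[-1,0,4,-0.5,0],[-1,0,4,-0.5,0]]' 20; python3 look.py j
```

```text
clock: 9.03
position: [0.4301, -0.1892, 0.1647]
ee_rot: [0.015, 0.806, 0.591, 0.011]
contact_force: [-7.3, 1.0, 3.0]
width: 0.0193
clock 9.03 TCP [ 0.4301 -0.1892  0.1647] toolx yaw 72.46 tilt [ 0.0364 -0.0112 -0.9993] shift tool mm [-0.1 -1.5  4.6]
turn about tool z (deg) -0.04 q6 -1.8404562905135644
F [-7.31  1.04  3.04] M [ 0.261  1.538 -0.026] w 19.3
```

View pics/j.png

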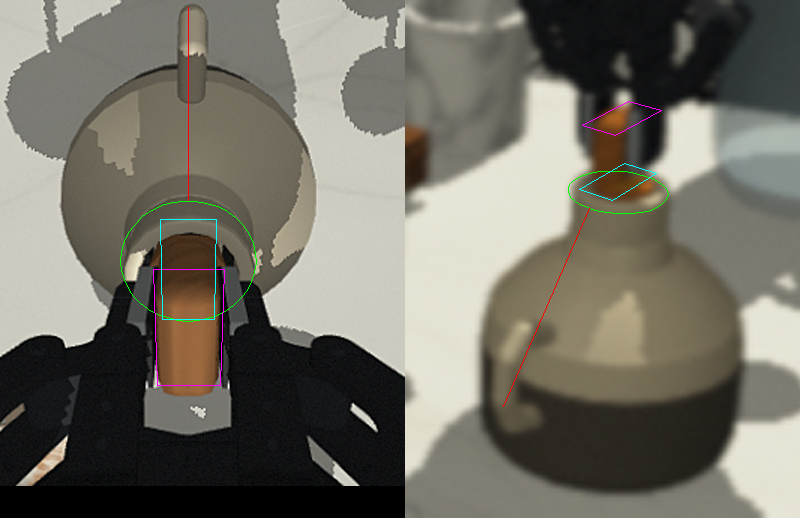

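```bash
python3 -m inch '[[-1,0,4,-0.5,0],[-1,0,4,-0.5,0],[-1,0,4,-0.5,0]]' 20; python3 look.py k
```

```text
clock: 9.38
position: [0.4338, -0.1899, 0.166]
ee_rot: [0.007, 0.806, 0.592, 0.006]
contact_force: [-5.6, 1.6, -4.5]
width: 0.0194
clock 9.38 TCP [ 0.4338 -0.1899  0.166 ] toolx yaw 72.55 tilt [ 0.0172 -0.0045 -0.9998] shift tool mm [-0.5 -5.2  5.9]
turn about tool z (deg) 0.05 q6 -1.8328092851687356
F [-5.57  1.61 -4.53] M [0.179 1.155 0.015] w 19.4
```

View pics/k.png

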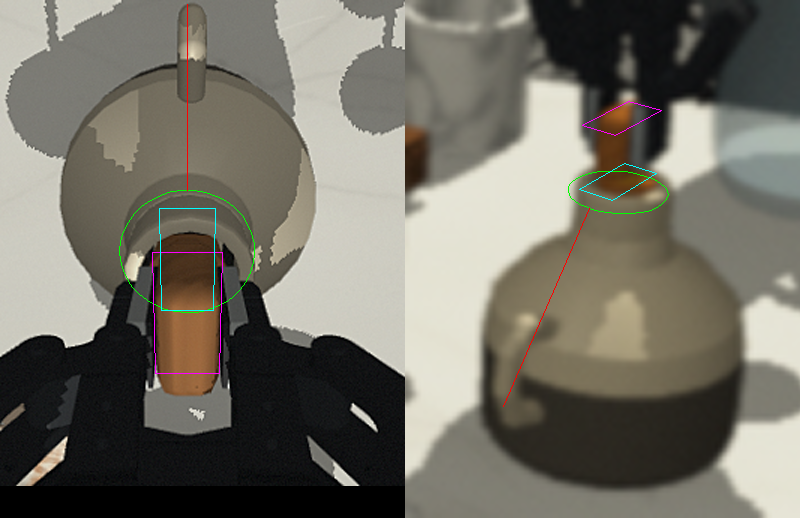

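```bash
python3 -m inch '[[-1,0,0,0.5,0],[-1,0,0,0,0],[-1,0,-1,0,0],[-1,0,-2,0,0],[-1,0,-2,0,0]]' 40; cat > look.py <<'E'
import sys,pickle
from fit import *
st=manip.get_state(); w=eyes.get_image("wrist"); s=eyes.get_image("side")
plan([.4288,-.1889,.160],72.5)
n=sys.argv[1]
pickle.dump((st,w,s),open(f"{n}.pkl","wb"))
L=model(np.array([.4288,-.1889]),np.radians(162.5),True)
a=draw(w,L,st,"pics/x.png",(60,384,130,400),1.5)
b=draw(s,L,None,"pics/x.png",(160,275,270,360),4.5)
h=max(a.shape[0],b.shape[0]); o=np.zeros((h,a.shape[1]+b.shape[1],3),np.uint8); o[:a.shape[0],:a.shape[1]]=a;o[:b.shape[0],a.shape[1]:]=b
cv2.imwrite(f"pics/{n}.png",o[:600,:800])
E
python3 look.py l
```

```text
clock: 9.9
position: [0.4292, -0.1892, 0.1651]
ee_rot: [0.007, 0.806, 0.592, 0.005]
contact_force: [2.4, -0.8, -10.7]
width: 0.0193
clock 10.0 TCP [ 0.4289 -0.189   0.1653] toolx yaw 72.57 tilt [ 0.0154 -0.0049 -0.9999] shift tool mm [ 0.  -0.2  5.3]
turn about tool z (deg) 0.07 q6 -1.8352861076390912
F [  3.29  -1.54 -11.44] M [-0.21  -0.434 -0.031] w 19.1
```

View pics/l.png

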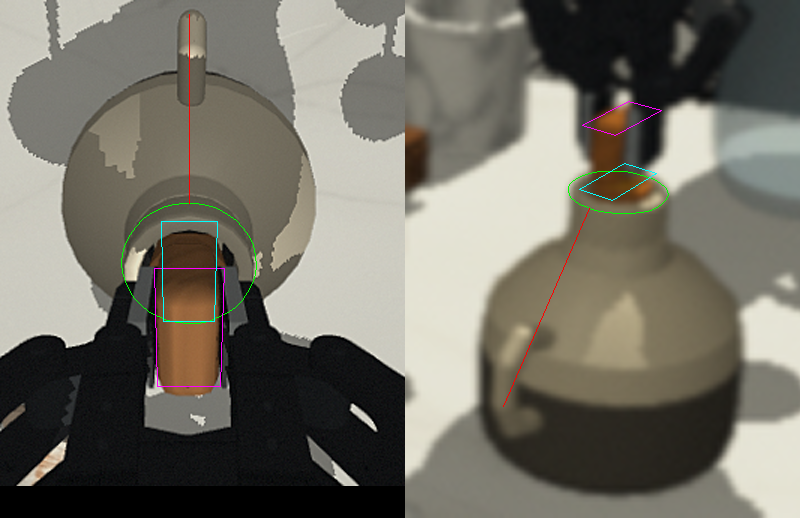

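```bash
for i in 1 2 3; do python3 -m inch '[[-1,0,-3,1,0],[-1,0,-3,1,0]]' 40 | tr '\n' ' '; python3 -c "
from h import *
plan([.4288,-.1889,.160])"; done
```

```text
clock: 10.17 position: [0.4281, -0.1889, 0.1654] ee_rot: [0.011, 0.806, 0.591, 0.008] contact_force: [5.2, -0.6, -5.6] width: 0.0196 clock 10.17 TCP [ 0.4281 -0.1889  0.1654] toolx yaw 72.53 tilt [ 0.0265 -0.0088 -0.9996] shift tool mm [0.2 0.5 5.4]
F [ 5.23 -0.62 -5.63] M [-0.135 -0.809 -0.022] w 19.6
clock: 10.33 position: [0.4264, -0.1886, 0.1658] ee_rot: [0.016, 0.806, 0.591, 0.011] contact_force: [4.4, -1.3, -3.4] width: 0.0191 clock 10.33 TCP [ 0.4264 -0.1886  0.1658] toolx yaw 72.49 tilt [ 0.0371 -0.0127 -0.9992] shift tool mm [0.4 2.1 5.9]
F [ 4.43 -1.35 -3.35] M [-0.114 -0.926 -0.009] w 19.1
clock: 10.5 position: [0.4246, -0.1882, 0.1664] ee_rot: [0.021, 0.806, 0.591, 0.014] contact_force: [4.6, -1.4, -3.1] width: 0.0195 clock 10.5 TCP [ 0.4246 -0.1882  0.1664] toolx yaw 72.46 tilt [ 0.0478 -0.0168 -0.9987] shift tool mm [0.6 3.9 6.6]
F [ 4.63 -1.35 -3.09] M [-0.134 -0.941  0.007] w 19.5
```

```bash
python3 -m inch '[[-1,0,2,0.5,0],[-1,0,2,0.5,0],[-1,0,1,0.5,0],[-1,0,0.5,0.5,0]]' 20; python3 look.py m
```

```text
clock: 10.83
position: [0.4288, -0.1889, 0.1651]
ee_rot: [0.02, 0.806, 0.591, 0.014]
contact_force: [-0.1, 0.3, 0.6]
width: 0.0195
clock 10.93 TCP [ 0.4288 -0.189   0.1651] toolx yaw 72.46 tilt [ 0.0468 -0.0159 -0.9988] shift tool mm [ 0.1 -0.2  5.1]
turn about tool z (deg) -0.04 q6 -1.8439036156466604
F [ 1.5  -0.25 -2.29] M [ 0.041 -0.182  0.045] w 19.6
```

View pics/m.png

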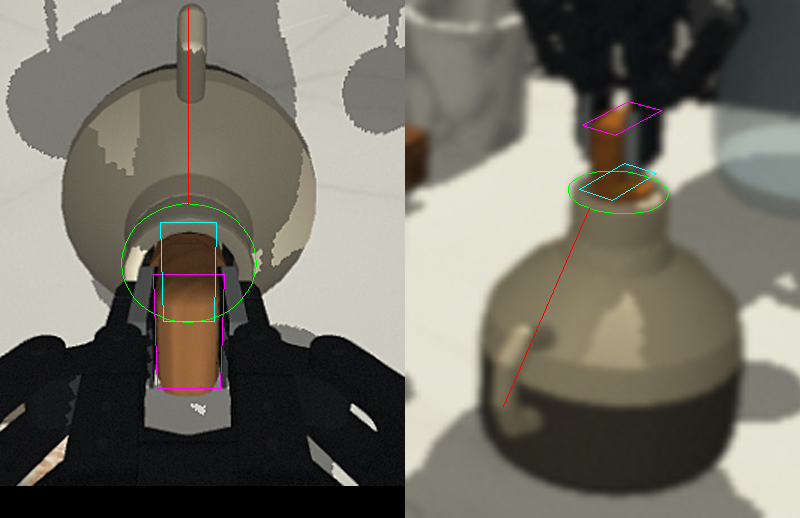

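```bash
cat > s.py <<'E'
from h import *
st=manip.get_state(); q=np.array(st["ee_rot"]); M=R.from_quat(q[[1,2,3,0]]).as_matrix()
u=np.array([-np.cos(np.radians(17.5)),np.sin(np.radians(17.5)),0]) # towards handle
v=np.array([u[1],-u[0],0])
d=np.array(st["position"])-[.4288,-.189,.165]
print("t",round(st["clock"],2),"toHandle mm",(d@u*1000).round(2),"lat",(d@v*1000).round(2),"dz",(d[2]*1000).round(2),"lean deg",round(np.degrees(-M[:,2]@u)-2.75,2),"sidetilt",round(np.degrees(M[:,2]@v),2),"F",(np.array(st["contact_force"])@u).round(1),(np.array(st["contact_force"])@v).round(1),round(st["contact_force"][2],1),"w",round(st["width"]*1000,1))
E
for i in 1 2; do python3 -m inch '[[-1,0,-3,0.7,0],[-1,0,-3,0.7,0],[-1,0,-2.6,0.7,0],[-1,0,-2.6,0.7,0]]' 40 >/dev/null; python3 s.py; done
```

```text
t 11.27 toHandle mm 2.59 lat -0.18 dz 0.69 lean deg 1.25 sidetilt -0.08 F -4.9 0.7 -2.6 w 19.0
t 11.6 toHandle mm 5.35 lat -0.37 dz 1.49 lean deg 2.46 sidetilt -0.12 F -4.6 1.1 -2.0 w 19.3
```

```bash
for i in 1 2; do python3 -m inch '[[-1,0,-1.5,0.6,0],[-1,0,-1.5,0.6,0],[-1,0,-1.5,0.6,0],[-1,0,-1.5,0.6,0]]' 40 >/dev/null; python3 s.py; done
```

```text
t 11.93 toHandle mm 6.25 lat -0.5 dz 1.62 lean deg 3.22 sidetilt -0.15 F -5.4 0.9 -0.8 w 18.8
t 12.27 toHandle mm 6.86 lat -0.68 dz 1.63 lean deg 3.97 sidetilt -0.18 F -5.6 1.5 -3.0 w 19.0
```

```bash
python3 -m inch '[[-1,0,-1.5,0.4,0],[-1,0,-1.5,0.4,0],[-1,0,-1.5,0.4,0],[-1,0,-1.5,0.4,0],[-1,0,-1.5,0.4,0],[-1,0,-1.5,0.4,0],[-1,0,-1.5,0.4,0],[-1,0,-1.5,0.4,0]]' 40 >/dev/null; python3 s.py;  python3 look.py n
```

```text
t 12.93 toHandle mm 8.37 lat -0.85 dz 1.83 lean deg 5.4 sidetilt -0.21 F -4.4 1.3 -1.8 w 19.0
clock 13.03 TCP [ 0.4205 -0.1873  0.1669] toolx yaw 72.0 tilt [ 0.1347 -0.0463 -0.9898] shift tool mm [1.  7.3 8. ]
turn about tool z (deg) -0.5 q6 -1.8801037104516276
F [ 5.75 -0.74 -2.5 ] M [ 0.079 -0.861  0.089] w 19.1
```

View pics/n.png

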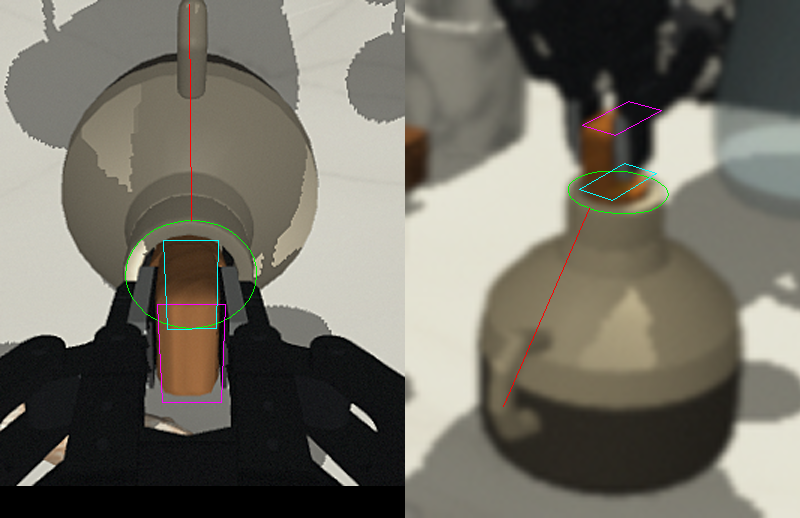

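```bash
python3 -m inch '[[-1,0,-1.2,0.3,0],[-1,0,-1.2,0.3,0],[-1,0,-1.2,0.3,0],[-1,0,-1.2,0.3,0],[-1,0,-1.2,0.3,0],[-1,0,-1.2,0.3,0],[-1,0,-1.2,0.3,0],[-1,0,-1.2,0.3,0]]' 40 >/dev/null; python3 s.py;python3 -m inch '[[-1,0,-1.2,0.3,0],[-1,0,-1.2,0.3,0],[-1,0,-1.2,0.3,0],[-1,0,-1.2,0.3,0],[-1,0,-1.2,0.3,0],[-1,0,-1.2,0.3,0],[-1,0,-1.2,0.3,0],[-1,0,-1.2,0.3,0]]' 40 >/dev/null; python3 s.py
```

```text
t 13.7 toHandle mm 10.3 lat -0.95 dz 2.26 lean deg 6.45 sidetilt -0.24 F -5.8 0.9 -1.4 w 19.3
t 14.37 toHandle mm 12.72 lat -1.11 dz 2.89 lean deg 7.44 sidetilt -0.28 F -4.9 0.3 -2.7 w 19.2
```

```bash
for i in 1 2 3; do python3 -m inch '[[-1,0,2,0,0],[-1,0,2,0,0]]' 40 >/dev/null; python3 s.py; done
```

```text
t 14.53 toHandle mm 11.0 lat -0.67 dz 2.53 lean deg 7.18 sidetilt -0.22 F -2.9 1.0 -7.7 w 19.4
t 14.7 toHandle mm 8.83 lat -0.46 dz 1.84 lean deg 6.88 sidetilt -0.19 F -2.5 0.1 -6.2 w 19.1
t 14.87 toHandle mm 6.1 lat -0.32 dz 1.16 lean deg 6.63 sidetilt -0.16 F -1.6 0.7 -7.3 w 19.2
```

```bash
for i in 1 2 3; do python3 -m inch '[[-1,0,3,0,0],[-1,0,3,0,0],[-1,0,3,0,0],[-1,0,3,0,0]]' 40 >/dev/null; python3 s.py; done
```

```text
t 15.2 toHandle mm 2.25 lat -0.27 dz 0.55 lean deg 5.43 sidetilt -0.14 F 6.9 -1.6 -0.4 w 19.1
t 15.53 toHandle mm 1.52 lat -0.2 dz 0.92 lean deg 3.98 sidetilt -0.17 F 5.3 -1.6 -1.1 w 19.2
t 15.87 toHandle mm 0.33 lat -0.14 dz 1.32 lean deg 2.6 sidetilt -0.2 F 5.9 -0.9 -0.1 w 18.9
```

```bash
for i in 1 2 3; do python3 -m inch '[[-1,0,2.7,-0.4,0],[-1,0,2.7,-0.4,0],[-1,0,2.7,-0.4,0],[-1,0,2.7,-0.4,0]]' 40 >/dev/null; python3 s.py; done
```

```text
t 16.2 toHandle mm -1.71 lat -0.06 dz 2.18 lean deg 1.44 sidetilt -0.21 F 5.6 -0.7 -2.4 w 19.1
t 16.53 toHandle mm -4.6 lat 0.09 dz 3.22 lean deg 0.36 sidetilt -0.22 F 6.2 -0.5 -3.6 w 19.4
t 16.87 toHandle mm -7.73 lat 0.23 dz 4.3 lean deg -0.7 sidetilt -0.22 F 5.9 -0.3 -3.4 w 19.3
```

```bash
python3 -m inch '[[-1,0,-2,0,0],[-1,0,-2,0,0],[-1,0,-2,0,0]]' 40 >/dev/null; python3 s.py; for i in 1 2 3; do python3 -m inch '[[-1,0,2.5,0.3,0],[-1,0,2.5,0.3,0],[-1,0,2.5,0.3,0],[-1,0,2.5,0.3,0]]' 40 >/dev/null; python3 s.py; done
```

```text
t 17.12 toHandle mm -0.49 lat -0.25 dz 2.41 lean deg -0.92 sidetilt -0.28 F 0.0 -3.6 -7.9 w 19.0
t 17.45 toHandle mm -3.36 lat -0.52 dz 3.33 lean deg -1.71 sidetilt -0.34 F 5.4 -1.2 -0.2 w 19.5
t 17.78 toHandle mm -5.91 lat -0.46 dz 4.23 lean deg -2.58 sidetilt -0.38 F 6.6 -1.7 -0.7 w 19.3
t 18.12 toHandle mm -8.53 lat -0.38 dz 5.1 lean deg -3.44 sidetilt -0.41 F 5.7 -0.6 -1.0 w 19.1
```

```bash
python3 -m inch '[[-1,0,-2.3,0,0],[-1,0,-2.3,0,0],[-1,0,-2,0,0]]' 40 >/dev/null; python3 s.py; for i in 1 2 3; do python3 -m inch '[[-1,0,2.5,1.2,0],[-1,0,2.5,1.2,0],[-1,0,2.5,1.2,0],[-1,0,2.5,1.2,0]]' 40 >/dev/null; python3 s.py; done
```

```text
t 18.37 toHandle mm -1.65 lat -0.21 dz 3.81 lean deg -3.46 sidetilt -0.38 F -0.1 -3.9 -8.4 w 19.4
t 18.7 toHandle mm -3.5 lat -0.76 dz 3.87 lean deg -4.31 sidetilt -0.49 F 7.9 -1.1 3.2 w 19.5
t 19.03 toHandle mm -4.91 lat -0.66 dz 4.32 lean deg -5.2 sidetilt -0.53 F 7.7 -1.4 3.7 w 19.4
t 19.37 toHandle mm -6.57 lat -0.56 dz 4.83 lean deg -6.05 sidetilt -0.58 F 7.6 -0.2 3.2 w 19.4
```

```bash
python3 -m inch '[[-1,0,-2,-0.3,0],[-1,0,-2,-0.3,0]]' 40 >/dev/null; python3 s.py; python3 look.py o
```

```text
t 19.53 toHandle mm -3.15 lat 0.28 dz 5.04 lean deg -5.95 sidetilt -0.46 F -0.3 0.3 -18.4 w 19.4
clock 19.63 TCP [ 0.4313 -0.1898  0.1699] toolx yaw 72.68 tilt [-0.0571  0.0089 -0.9983] shift tool mm [ 0.2 -2.1 10.1]
turn about tool z (deg) 0.18 q6 -1.8047348768979716
F [ -1.71  -2.2  -14.48] M [-0.236  0.009 -0.032] w 19.8
```

View pics/o.png

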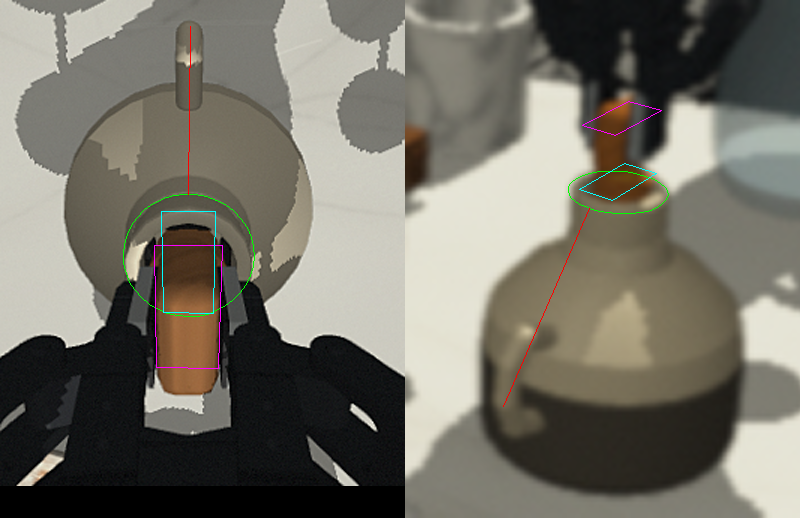

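```bash
for i in 1 2 3 4; do python3 -m inch '[[-1,0,-2.8,0.6,0],[-1,0,-2.8,0.6,0],[-1,0,-2.8,0.6,0],[-1,0,-2.8,0.6,0],[-1,0,-2.8,0.6,0]]' 40 >/dev/null; python3 s.py; done
```

```text
t 20.05 toHandle mm 1.68 lat -0.86 dz 6.08 lean deg -4.64 sidetilt -0.58 F -4.5 -0.0 -7.8 w 19.1
t 20.47 toHandle mm 8.24 lat -1.46 dz 8.27 lean deg -3.36 sidetilt -0.68 F -5.5 -0.7 -6.3 w 19.5
t 20.88 toHandle mm 14.73 lat -1.96 dz 10.23 lean deg -2.04 sidetilt -0.76 F -5.4 0.5 -6.6 w 19.1
t 21.3 toHandle mm 21.22 lat -2.36 dz 11.92 lean deg -0.73 sidetilt -0.84 F -6.1 0.5 -6.5 w 19.3
```

```bash
python3 -m inch '[[-1,0,3,0.5,0],[-1,0,3,0.5,0],[-1,0,3,0.5,0],[-1,0,3,0.5,0]]' 40 >/dev/null; python3 s.py;python3 -m inch '[[-1,0,2.5,0.5,0],[-1,0,2.5,0.5,0]]' 40 >/dev/null; python3 s.py; python3 look.py p
```

```text
t 21.63 toHandle mm 12.17 lat -1.77 dz 9.62 lean deg -1.05 sidetilt -0.78 F -2.6 -0.1 -8.6 w 19.2
t 21.8 toHandle mm 6.99 lat -1.6 dz 8.12 lean deg -1.17 sidetilt -0.75 F -3.1 0.9 -9.2 w 19.3
clock 21.9 TCP [ 0.4223 -0.1886  0.1732] toolx yaw 72.36 tilt [ 0.0237 -0.0209 -0.9995] shift tool mm [ 1.8  5.9 13.3]
turn about tool z (deg) -0.14 q6 -1.8275057965652726
F [ 3.89 -0.23 -8.8 ] M [-0.057 -0.759 -0.004] w 19.5
```

View pics/p.png

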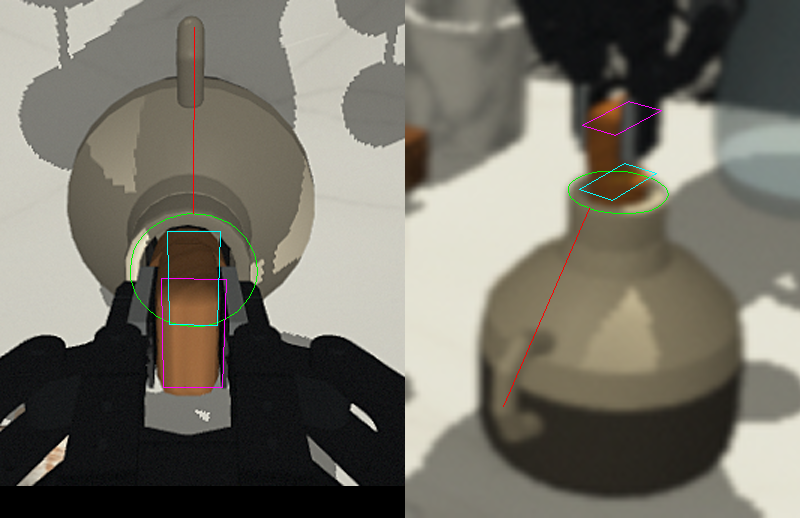

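```bash
python3 -m inch '[[-1,0,1.5,0.5,0]]' 40 >/dev/null; python3 s.py; for i in 1 2 3; do python3 -m inch '[[-1,0,-2,1.6,0],[-1,0,-2,1.6,0],[-1,0,-2,1.6,0],[-1,0,-2,1.6,0],[-1,0,-2,1.6,0]]' 40 >/dev/null; python3 s.py; done
```

```text
t 21.98 toHandle mm 4.6 lat -1.37 dz 7.72 lean deg -1.09 sidetilt -0.72 F -3.7 1.4 -9.0 w 19.3
t 22.4 toHandle mm 3.2 lat -0.97 dz 6.81 lean deg 0.43 sidetilt -0.68 F -3.4 2.6 3.1 w 19.4
t 22.82 toHandle mm 4.04 lat -1.0 dz 6.69 lean deg 1.88 sidetilt -0.75 F -3.7 1.8 6.8 w 19.7
t 23.23 toHandle mm 4.83 lat -0.98 dz 6.56 lean deg 3.34 sidetilt -0.81 F -4.2 3.3 6.1 w 19.5
```

```bash
for i in 1 2; do python3 -m inch '[[-1,0,-2.2,0.9,0],[-1,0,-2.2,0.9,0],[-1,0,-2.2,0.9,0],[-1,0,-2.2,0.9,0],[-1,0,-2.2,0.9,0],[-1,0,-2.2,0.9,0]]' 40 >/dev/null; python3 s.py; done; python3 -m inch '[[-1,0,2,0.2,0],[-1,0,2,0.2,0],[-1,0,2,0.2,0]]' 40 >/dev/null; python3 s.py
```

```text
t 23.73 toHandle mm 6.73 lat -1.28 dz 6.66 lean deg 5.03 sidetilt -0.89 F -5.8 2.2 0.6 w 19.9
t 24.23 toHandle mm 7.48 lat -1.3 dz 6.52 lean deg 6.79 sidetilt -0.94 F -6.0 2.9 1.7 w 19.4
t 24.48 toHandle mm 5.96 lat -0.94 dz 6.7 lean deg 6.33 sidetilt -0.93 F 1.6 1.5 5.6 w 19.1
```

```bash
for i in 1 2 3 4; do python3 -m inch '[[-1,0,2.8,-0.4,0],[-1,0,2.8,-0.4,0],[-1,0,2.8,-0.4,0],[-1,0,2.8,-0.4,0],[-1,0,2.8,-0.4,0]]' 40 >/dev/null; python3 s.py; done
```

```text
t 24.9 toHandle mm 4.55 lat -0.79 dz 7.03 lean deg 4.72 sidetilt -0.94 F 6.0 0.6 4.0 w 19.3
t 25.32 toHandle mm 3.43 lat -0.75 dz 7.3 lean deg 2.96 sidetilt -0.94 F 6.2 -0.1 4.5 w 19.3
t 25.73 toHandle mm 2.42 lat -0.7 dz 7.36 lean deg 1.16 sidetilt -0.95 F 5.6 -0.2 4.8 w 19.5
t 26.15 toHandle mm 1.27 lat -0.65 dz 7.58 lean deg -0.63 sidetilt -0.96 F 6.0 1.2 4.9 w 19.5
```

```bash
for i in 1 2 3 4; do python3 -m inch '[[-1,0,2.8,-1.4,0],[-1,0,2.8,-1.4,0],[-1,0,2.8,-1.4,0],[-1,0,2.8,-1.4,0]]' 40 >/dev/null; python3 s.py; done
```

```text
t 26.48 toHandle mm -0.45 lat -0.6 dz 8.58 lean deg -2.05 sidetilt -0.95 F 5.8 -0.8 -2.7 w 19.6
t 26.82 toHandle mm -2.05 lat -0.58 dz 9.4 lean deg -3.56 sidetilt -0.93 F 6.6 -1.2 -0.7 w 19.3
t 27.15 toHandle mm -2.53 lat -0.55 dz 10.11 lean deg -5.24 sidetilt -0.92 F 6.8 -0.3 -0.8 w 19.6
t 27.48 toHandle mm -3.15 lat -0.64 dz 11.25 lean deg -6.92 sidetilt -0.93 F 6.7 0.6 3.0 w 19.5
```

```bash
python3 look.py q; for i in 1 2 3 ; do python3 -m inch '[[-1,0,-2.4,-0.4,0],[-1,0,-2.4,-0.4,0],[-1,0,-2.4,-0.4,0],[-1,0,-2.4,-0.4,0],[-1,0,-2.4,-0.4,0]]' 40 >/dev/null; python3 s.py; done
```

```text
clock 27.58 TCP [ 0.4319 -0.1903  0.1767] toolx yaw 72.81 tilt [-0.0737  0.0072 -0.9973] shift tool mm [ 0.6 -2.2 16.8]
turn about tool z (deg) 0.31 q6 -1.7967205905458903
F [-6.84  4.26  5.38] M [ 0.728  1.338 -0.052] w 18.9
t 28.0 toHandle mm 2.47 lat -1.53 dz 15.68 lean deg -6.16 sidetilt -1.02 F -0.0 -0.3 -0.8 w 19.0
t 28.42 toHandle mm 4.86 lat -1.83 dz 19.69 lean deg -4.76 sidetilt -1.02 F -5.3 0.5 -3.3 w 19.2
t 28.83 toHandle mm 12.84 lat -1.94 dz 23.46 lean deg -4.1 sidetilt -1.02 F 0.5 -0.1 -1.2 w 18.8
```

View pics/q.png

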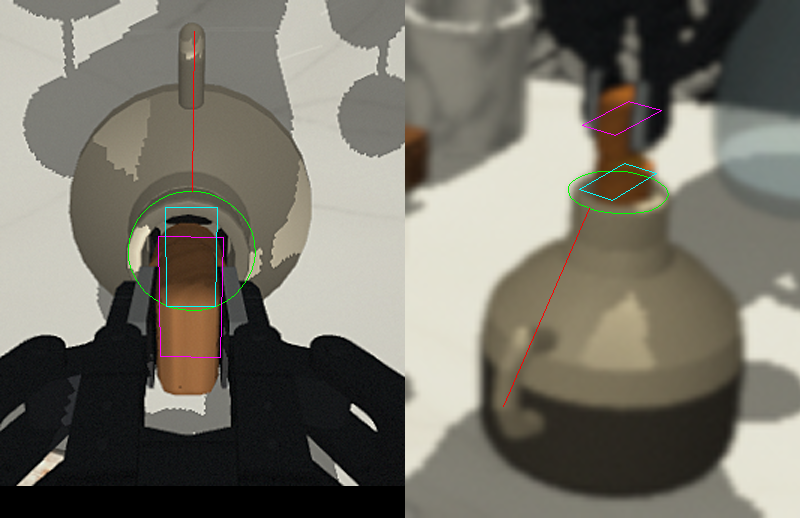

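```bash
python3 look.py r
```

```text
clock 28.93 TCP [ 0.4157 -0.1867  0.1884] toolx yaw 72.69 tilt [-0.0282 -0.0097 -0.9996] shift tool mm [ 2.4 13.9 28. ]
turn about tool z (deg) 0.19 q6 -1.8162708267282228
F [ 0.87  0.45 -0.36] M [ 0.046 -0.051  0.046] w 19.7
```

View pics/r.png

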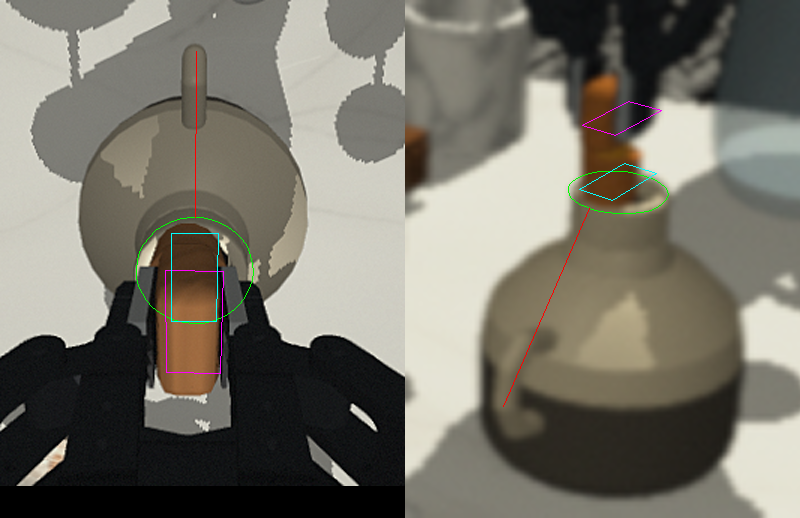

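```bash
python3 -m inch '[[-1,0,4,-3,0],[-1,0,3,-4,0],[-1,0,0,-6,0],[-1,0,0,-8,0],[-1,0,0,-10,0],[-1,0,0,-15,0],[-1,0,0,-20,0],[-1,0,0,-20,0],[-1,0,0,-10,0]]' 40 ; python3 look.py u; python3 -c "
from h import *
plan([.4542,.2656,.19])"
```

```text
clock: 29.68
position: [0.4238, -0.1871, 0.2893]
ee_rot: [-0.008, 0.805, 0.592, -0.016]
contact_force: [1.1, -0.2, 0.1]
width: 0.0193
clock 29.78 TCP [ 0.4243 -0.1874  0.2891] toolx yaw 72.7 tilt [-0.0344 -0.007  -0.9994] shift tool mm [  2.1   8.7 128.9]
turn about tool z (deg) 0.2 q6 -1.8132300432208224
F [-0.23  0.67 -0.64] M [ 0.026  0.024 -0.002] w 19.1
clock 29.78 TCP [ 0.4243 -0.1874  0.2891] toolx yaw 72.7 tilt [-0.0344 -0.007  -0.9994] shift tool mm [ 443.  -103.3   94.9]
F [-0.23  0.67 -0.64] M [ 0.026  0.024 -0.002] w 19.1
```

View pics/u.png

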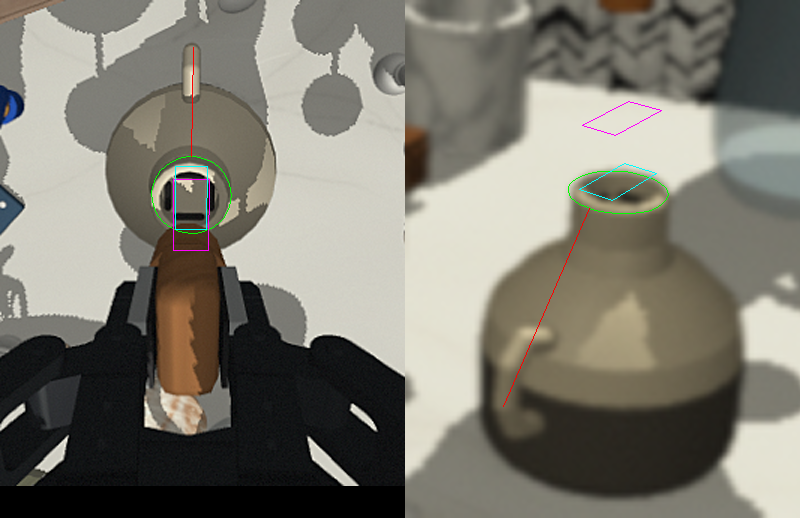

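```bash
python3 -m inch '[[-1,20,-5,0,0],[-1,32,-7.5,0,0],[-1,32,-7.5,0,0],[-1,32,-7.5,0,0],[-1,32,-7.5,0,0],[-1,32,-7.5,0,0],[-1,32,-7.5,0,0],[-1,32,-7.5,0,0],[-1,32,-7.5,0,0],[-1,32,-7.5,0,0],[-1,32,-7.5,0,0],[-1,32,-7.5,0,0],[-1,25,-6,0,0],[-1,15,-4,0,0],[-1,0,0,0,0]]' 40 ; python3 - <<'E'
from h import *
st=manip.get_state(); w=eyes.get_image("wrist");t=eyes.get_image("top");s=eyes.get_image("side")
for n,p,S in(("w",w,st),("t",t,None),("s",s,None)):
    for m in regions_of(p,"coaster")[:2]:
        c=cv2.minAreaRect(np.argwhere(m["mask"]).astype(np.float32)); print(n,m["bbox"],round(m["confidence"],2),atz(p,c[0],.008,S).round(4))
    for m in mark_of(p,"coaster")[:2]: print("  mark",m["point"],atz(p,m["point"],0,S).round(4))
plan([.4542,.2656,.19])
cv2.imwrite("pics/v.png",np.hstack([w["frame"],s["frame"]])[:,:,::-1][::1,::1] if 0 else cv2.resize(np.hstack([w["frame"],s["frame"]])[:,:,::-1],(800,300)))
E
```

```text
clock: 31.03
position: [0.4506, 0.2525, 0.2733]
ee_rot: [-0.011, 0.807, 0.59, -0.024]
contact_force: [0.4, -0.3, -0.6]
width: 0.0196
w [234.2, 130.7, 74.1, 71.8] 0.78 [0.4595 0.2659 0.008 ]
t [155.2, 188.2, 30.4, 30.2] 0.96 [0.4584 0.2634 0.008 ]
t [285.3, 182.5, 49.0, 52.6] 0.35 [ 0.436  -0.1959  0.008 ]
s [147.1, 208.3, 45.5, 20.3] 0.74 [0.4557 0.2627 0.008 ]
  mark [219.7, 167.7] [0.4541 0.2618 0.    ]
clock 31.48 TCP [0.4512 0.2486 0.2748] toolx yaw 72.09 tilt [-0.049  -0.0114 -0.9987] shift tool mm [19.3  1.3 84.3]
F [ 0.74  0.38 -0.37] M [ 0.02   0.014 -0.038] w 19.4
```

View pics/v.png

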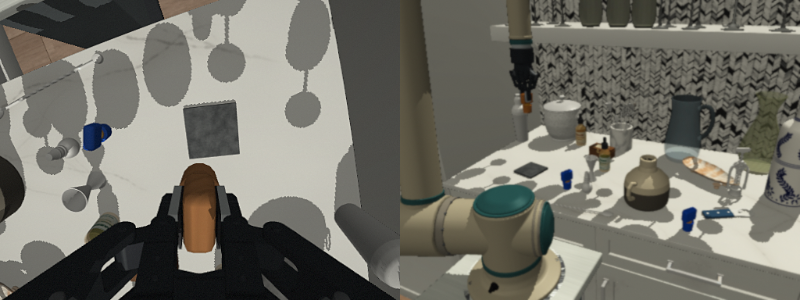

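```bash
python3 -m inch '[[-1,8,3,10,0],[-1,8,3,20,0],[-1,2,2,20,0],[-1,0,2,20,0],[-1,0,0,20,0],[-1,0,0,20,0],[-1,0,0,20,0],[-1,0,0,18,0],[-1,0,0,14,0],[-1,0,0,8,0],[-1,0,0,0,0]]' 40 ; python3 -c "
from h import *
plan([.4620,.2635,.047])"
```

```text
clock: 32.4
position: [0.4635, 0.2617, 0.0928]
ee_rot: [-0.01, 0.811, 0.585, -0.019]
contact_force: [-0.4, 0.1, 0.2]
width: 0.0193
clock 32.4 TCP [0.4635 0.2617 0.0928] toolx yaw 71.64 tilt [-0.0427 -0.0074 -0.9991] shift tool mm [ 2.2 -0.2 45.8]
F [-0.38  0.13  0.23] M [ 0.043 -0.018 -0.007] w 19.3
```

```bash
python3 -m inch '[[-1,1,0,10,0],[-1,1,0,10,0],[-1,0,0,8,0],[-1,0,0,5,0],[-1,0,0,0,0]]' 40 ; python3 - <<'E'
from h import *
plan([.4620,.2635,.047])
s=eyes.get_image("side");t=eyes.get_image("top")
cv2.imwrite("pics/y.png",np.hstack([cv2.resize(s["frame"][150:250,120:220,::-1],(400,400),interpolation=cv2.INTER_CUBIC),cv2.resize(t["frame"][150:250,120:220,::-1],(400,400),interpolation=cv2.INTER_CUBIC)]))
E
```

```text
clock: 32.82
position: [0.4649, 0.2644, 0.0579]
ee_rot: [-0.009, 0.811, 0.585, -0.017]
contact_force: [0.2, -0.2, -0.4]
width: 0.019
clock 32.82 TCP [0.4649 0.2644 0.0579] toolx yaw 71.6 tilt [-0.0388 -0.0056 -0.9992] shift tool mm [-1.5 -2.1 11. ]
F [ 0.21 -0.16 -0.41] M [ 0.014  0.    -0.009] w 19.0
```

View pics/y.png

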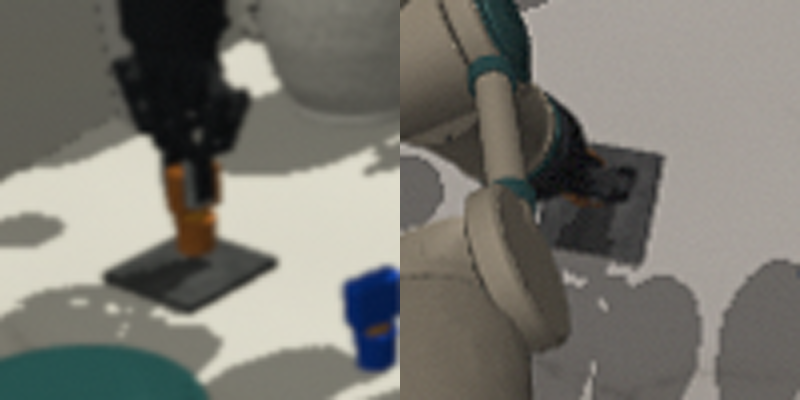

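```bash
for i in 1 2 3; do python3 -m inch '[[-1,0,-0.7,2.5,0],[-1,0,-0.7,2.5,0]]' 20 >/dev/null; python3 -c "
from h import *
plan([.4620,.2635,.047])"; done
```

```text
clock 33.08 TCP [0.4651 0.2655 0.0549] toolx yaw 71.59 tilt [-0.0344 -0.0039 -0.9994] shift tool mm [-2.7 -2.1  8. ]
F [ 0.24  0.59 -0.89] M [ 0.002 -0.001  0.052] w 19.3
clock 33.25 TCP [0.4641 0.2662 0.0503] toolx yaw 71.59 tilt [-0.0327 -0.0032 -0.9995] shift tool mm [-3.1 -1.   3.3]
F [ 1.63 -0.3  -0.87] M [ 0.058 -0.018  0.005] w 19.4
clock 33.42 TCP [0.463  0.2667 0.0468] toolx yaw 71.62 tilt [-0.0309 -0.0031 -0.9995] shift tool mm [-3.3  0.  -0.1]
F [-4.48 -4.38 30.7 ] M [-0.807  0.749 -0.024] w 19.3
```

```bash
python3 -m inch '[[-1,0,0,-0.6,0],[-1,0,0,0,0]]' 20; python3 -m inch '[[-0.3,0,0,0,0],[-0.2,0,0,0,0],[0,0,0,0,0],[0.2,0,0,0,0],[0.3,0,0,0,0],[0.3,0,0,0,0]]' 20; python3 - <<'E'
from h import *
st=manip.get_state();w=eyes.get_image("wrist");s=eyes.get_image("side")
cv2.imwrite("pics/z.png",np.hstack([cv2.resize(s["frame"][150:250,120:220,::-1],(400,400),interpolation=cv2.INTER_CUBIC),cv2.resize(w["frame"][184:384,155:355,::-1],(400,400),interpolation=cv2.INTER_CUBIC)]))
E
```

```text
clock: 33.58
position: [0.4636, 0.2669, 0.0485]
ee_rot: [-0.007, 0.811, 0.585, -0.012]
contact_force: [-0.1, -0.1, -1.0]
width: 0.019
clock: 34.08
position: [0.4631, 0.2669, 0.0476]
ee_rot: [-0.008, 0.811, 0.585, -0.013]
contact_force: [-0.4, -0.6, -1.0]
width: 0.0556
```

View pics/z.png

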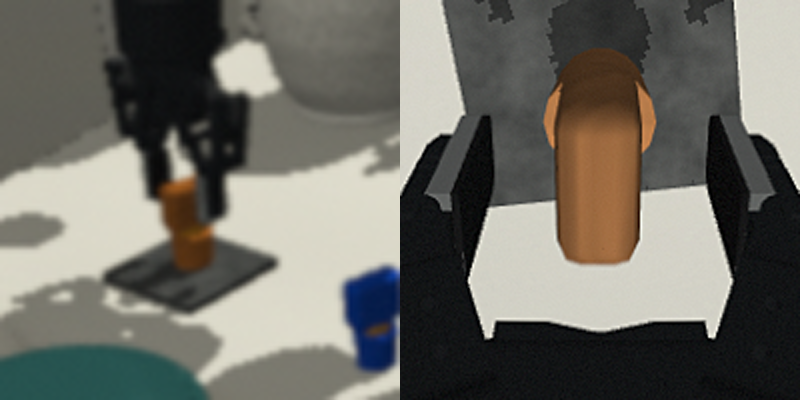

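```bash
python3 -m inch '[[0.5,0,0,-4,0],[0.6,0,0,-8,0],[0.6,0,0,-12,0],[0.6,0,0,-20,0],[0.6,0,0,-25,0],[0.6,0,0,-30,0],[0.6,0,0,-30,0],[0.6,0,-20,-20,0],[0.6,0,-30,-10,0],[0.6,0,-30,0,0],[0.6,0,-20,0,0],[0.6,0,0,0,0],[0.6,0,0,0,0]]' ; python3 - <<'E'
from h import *
s=eyes.get_image("side");t=eyes.get_image("top")
for n,sm in (("flask_mouth",.15),("coaster",0),("jigger",0),("ball_stopper",0),("dropper_bottle",0)):
    for k,p in (("s",s),("t",t)):
        for m in mark_of(p,n)[:1]: print(n,k,atz(p,m["point"],sm).round(3),round(m["confidence"],2))
for m in mark_of(s,"stopper")[:3]: print("stopper",m["point"],atz(s,m["point"],.008).round(3))
cv2.imwrite("pics/end_s.png",cv2.resize(s["frame"][140:310,100:400,::-1],(800,453),interpolation=cv2.INTER_CUBIC))
cv2.imwrite("pics/end_t.png",cv2.resize(t["frame"][110:270,100:400,::-1],(800,427),interpolation=cv2.INTER_CUBIC))
E
```

```text
clock: 35.27
position: [0.372, 0.3001, 0.2264]
ee_rot: [-0.007, 0.812, 0.584, -0.008]
contact_force: [0.4, -0.2, 0.1]
width: 0.0683
flask_mouth s [ 0.435 -0.194  0.15 ] 0.75
flask_mouth t [ 0.418 -0.187  0.15 ] 0.82
coaster s [0.458 0.267 0.   ] 0.8
coaster t [ 0.43  -0.191  0.   ] 0.37
jigger s [0.487 0.029 0.   ] 0.72
ball_stopper s [0.41  0.005 0.   ] 0.7
ball_stopper t [0.421 0.001 0.   ] 0.65
dropper_bottle s [0.577 0.014 0.   ] 0.58
dropper_bottle t [0.586 0.009 0.   ] 0.56
stopper [290.2, 367.9] [ 0.331 -0.34   0.008]
stopper [242.6, 211.0] [0.376 0.074 0.008]
stopper [211.9, 166.0] [0.482 0.286 0.008]
```

View pics/end_s.png

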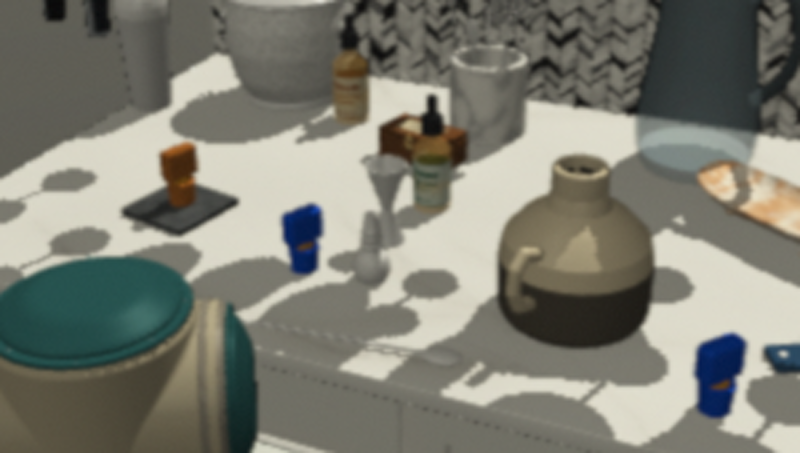

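View pics/end_t.png

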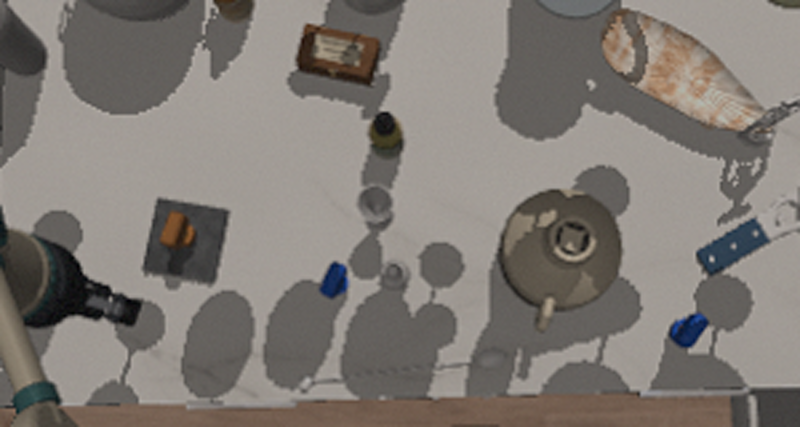

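The final pictures show the wooden stopper standing on the coaster: side crop (180,175), top crop (178,230). The flask is upright with its mouth empty, at side crop (578,260) and top crop (560,250). The bystanders and both blue look-alikes are where they were, and the gripper is clear.

```bash
python3 -c "
from rig import manip
print(manip.sign_off())"
```

```text
the job is handed in; nothing more can be done
None
```

The stopper is out of the flask and standing on the slate coaster. I handed the job in at about 35 s of the allowed 69 s.

**How it came free:** I gripped the wooden stopper across its 20 mm thickness. I leaned it about 6 to 7° towards the handle, then about 6° away, then about 7° each way again, until it slid free. It needed only a slight lift at the end. The lean figures come from the tool's measured tilt.

**Last checks:**
- **Stopper:** it stands upright on the coaster in both the side and top pictures.
- **Flask:** it is upright and empty, within a few millimetres of where it began as far as the pictures show. The network readings of its mouth from the two cameras still differ by about 17 mm, so I relied on a model overlay checked by eye.
- **Other things:** the bystanders and both blue look-alikes look undisturbed.
- **Gripper:** clear of everything.

**What did not go as planned:**
- **Flask tipping:** the flask tipped with the stopper several times while I rocked it. This was mostly 2 to 3°, and once about 7° towards the handle, and it settled back each time. Before the counted swings I also made some early, weak ones that mainly tipped the flask.
- **Grip direction:** the stopper's grip is turned a quarter turn from the description, with its broad faces looking sideways rather than towards the handle. I still rocked along the handle direction as asked.
- **Placing force:** the stopper met the coaster with about 31 N for a moment before I eased off and let go.

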